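# Latch the flour tub shut

## Robot

A 6-joint arm with a two-finger parallel gripper is mounted at the origin on the work surface. World frame = base frame: x ahead of the robot, y to its left, z up, the work surface at z = 0. Lengths are in m, angles in rad, forces in N, time in s.
With the tool pointing down it reaches from about 0.25 to 0.725 m from the base axis. Payload 4 kg.
Tool frame: the origin (TCP) lies on the centre line of the jaws, within the pads' length; the fingertips stand 14 mm ahead of it and the grasp point (between the pads) lies 5 mm behind it; z points along the fingers, x is the direction in which the jaws open and shut, and the axes are right-handed (so a half turn about z gives the same grasp; the last joint's range is limited). The gripper opens to 85 mm and grips with 20 to 120 N. Pads are 22 mm wide; open, the fingers measure 114 mm over their backs; the gripper's body (76 mm by 85 mm) begins 54 mm behind the grasp point. The pads swing forward as they close: fully open they stand 13 mm farther back than shut.
Start: joints at [1.105, 0.241, 0.005, 1.335, 0, 1.571], TCP at [0.225, 0.447, 0.245] pointing down, gripper open.
Joint ranges: [-2.72, 2.72], [-1.05, 1.87], [-1.09, 1.28], [-1.99, 2.15], [-1.42, 1.44], [-3.14, 3.14]. Speed limits (rad/s): [2.79, 2.79, 3.14, 3.14, 3.14, 3.14].

## Interface

Orientations are given as a unit quaternion [x, y, z, w].
In Python, from workcell import bot gives the robot as it stands.
- The arm moves only by the tool play_rows, never from a script. Its argument "motion" is a list of rows, each an object with "fingers": the closure, from -1 (fully open) to 1 (shut), so that 0 is half open; "translation": the shift along the tool's x, y, z in cm, a list of three; "roll": the turn about the tool's z in degrees. A call has 1 to 20 rows; each row is the pose to reach, as a shift and turn from the pose commanded when the call began, along the tool's axes at that moment; what a row does not reach only later rows make up. A row lasts 1/12 s, in which the tool goes at most 41.7 mm and 7.16 degrees, less where a joint would pass 70% of its speed; a pose out of reach is approached as far as the arm can. A call with a gripper value outside its range is refused whole. The fingers move at their own pace and stop on an object; the grip force is fixed at half the most. Time passes only in rows, so rows that repeat a pose let the fingers close. It gives the time, the measured TCP pose, the force and the opening at its end, in the units of the state.
- bot.get_obs(): the state, without advancing time (a new reading comes with each control period).
- bot.camera(name): name is "scene" or "top" or "wrist"; returns a dict with "pixels" (480x640x3 uint8, red, green, blue), "intrinsics" (3x3 intrinsics, pixels), "world_to_cam" (4x4, takes a point from world to camera coordinates). Camera axes: x right, y down, z forward; pixel columns grow to the right and rows downward; lengths in m; the calibration is good to about 2 mm. A picture is of the moment at which its call begins. There is no depth.
- bot.job_done(): hands the job in, once; it reports no verdict.
The state is a dict: "clock": time; "joint_pos": joint angles; "joint_vel": joint speeds; "tau": joint torques, N m; "eef_pos": TCP position; "tool_rot": TCP orientation; "ft_force": force on the tool from outside, world axes, zero at the start; "ft_torque": the same for the moment, N m; "grip_width": finger opening in m.
Only numpy, scipy, OpenCV 4.12 (cv2) and the standard library are available. Lean on these libraries where they do the work, as an engineer would, in place of code of your own. Each camera call takes 0.05 s, during which the arm holds its last target. There are 200 camera calls.

## Task

Shut the flour tub: swing the wire loop of its front latch in over the keeper on the lid and push its bar down behind the keeper's lip, then press the red lever down until it is fully home against the tub, so that the loop holds and the lid is pulled tight. Feel your way, never pushing on tub, lid or latch with more than about 25 N, and leave the rolling pin, the jar and the bowl where they are.

Things in the scene. Friction and masses are not known exactly. Their poses are not given: they have to be found in the camera images.
- tub: White flour tub with a dark green lid, fixed to the table, 200 (x) by 260 (y) mm, 148 mm high to the lid's top edge (152 while ajar). Origin under the centre of its underside; z up. Its latch side looks along its own -x; the latch is in the middle (y = 0). The lid's front face is a vertical skirt at x = -106 mm, z = 112 to 148 mm.
- tub_lid (a joint): Lid hinge along the far top edge, rad. 0 = shut tight. It stands ajar at about 0.02 (4 mm at the front) on a springy seal that takes 60 to 70 N at the front edge to be squeezed to 0: a job for the latch, not for the hand.
- keeper (a point): Middle of the seat for the loop's bar on the lid's front, 4 mm outside the lid's face; axes as the lid's (x into the tub, z up). 36 mm wide (y): a brass shelf, top 2.5 mm below the point, with an upturned lip outside, 3 mm thick, its middle 5.5 mm outward (-x), its top 1.5 mm above the point; 8 mm gap between lip and lid face. At z = 122 mm when shut, 126 ajar.
- lever_hinge (a point): Fixed point on the lever's hinge axis (along the tub's y) in the middle of the latch, 14 mm outside the lid's face, 78 mm above the table.
- latch_lever (a joint): Lever angle, rad. 0 = home (hard stop), the lever hanging down, 6 degrees outward of plumb; grows as it swings out and up: 1.47 = level, away from the tub. Starts 1.6 to 2.0, stop 2.3. Stays where left (friction 0.08 N m). With the bar seated it is slack to about 1.1, then stiff (worst near 0.6: 8 to 10 N pushed near the end), over centre at 0.09, and must be pressed on to the stop.
- lever_end (a point): Middle of the metal lever's free end, on its outer face (upper face when raised), 60 mm from the hinge axis and 2.5 mm off the line through it. The lever is a flat steel bar, 22 mm wide (y), with a red grip sleeve, 30 mm wide, from 23 to 59 mm along it. The sleeve's outer face, where one presses, stands 2 to 10 mm proud of the metal: it differs each time and must be felt.
- latch_loop (a joint): Loop angle on the lever, rad: the loop's outward lean from upright (away from the tub) = this value - lever angle - 0.17. Light friction (0.02 N m): it stays where left but is carried along outward when the lever is lowered, unless its bar is already down behind the keeper's lip.
- loop_bar (a point): Middle of the crossbar of the brass wire loop (5 mm wire, bar 48 mm long along y), 60 mm from its hinge, which sits on the lever 16 mm from the lever's hinge axis. Starts leaning 20 to 60 degrees outward; swung in, it clears the keeper's lip and stops at the lid's face 7 to 14 mm above the seat. Pushed down there (5 to 9 N, the lever follows down to about 1.1) it seats.
- rolling_pin: Wooden rolling pin on two small feet, 380 mm long along its x, 50 mm high, beside the tub; origin under its centre. Leave alone.
- jar: Terracotta-coloured jar with a black lid, 80 mm wide, 110 mm high; origin under its centre. Leave alone.
- bowl: Steel bowl, 120 mm wide, 50 mm high; origin under its centre. Leave alone.

How it is judged:
On the way:
1. the loop's bar is down behind the keeper's lip, the lever not yet pressed home (x of loop_bar in the frame of keeper above -0.004 m and z of loop_bar in the frame of keeper below 0.0025 m and value of joint latch_lever above 0.3 rad), for 0.1 s.
At the end, for the whole second after the job is handed in: The lever is home (within 0.02 rad of its stop), the lid is pulled shut (joint below 0.008 rad, about 1.6 mm at the front), the loop's bar sits down in the keeper's seat behind the lip, and nothing moves; the bystanders have stayed within 20 mm of their places (value of joint latch_lever below 0.02 rad and value of joint tub_lid below 0.008 rad and x of loop_bar in the frame of keeper above -0.004 m and z of loop_bar in the frame of keeper below 0.003 m and velocity of joint latch_lever between -0.05 and 0.05 rad/s); the robot touches nothing.
It fails at once if the robot pushes on the tub, lid or latch with more than 30 N (contact force between any of the fingers, the arm and tub above 30 N).
It fails at once if a bystander is moved more than 20 mm (distance of any of rolling_pin, jar, bowl from where it was at the start of the episode above 0.02 m).
It also fails if it takes over 59 s, if anything falls off the work surface, if the arm or the gripper's body presses on something with over 40 N, if the wrist force passes 120 N, or if a joint passes its speed limit or range.

## Working session

There is one attempt and no reset: what is moved stays moved. The work goes in short steps, Python scripts to look and compute and a tool call to move; the robot and the scene stay as the last step left them, time stands still between calls to the robot, and variables do not carry over. Pictures are saved under pics/ and viewed, about 8 in all and at most 12, crops included, and the job is handed in when it is done.

Besides the shell and the picture viewer there is one more tool, called as name([rows], argument=value, ...), one row to a line, values as JSON. play_rows: Moves the arm, as the interface text tells. Its arguments: {"type":"object","properties":{"motion":{"type":"array","items":{"type":"object","properties":{"fingers":{"type":"number"},"translation":{"type":"array","items":{"type":"number"}},"roll":{"type":"number"}}}}},"required":["motion"]}

```bash
mkdir -p pics; ls
python3 - <<'E'
from workcell import bot
import cv2,numpy as np
o=bot.get_obs()
for k in('clock','eef_pos','tool_rot','ft_force','grip_width'):print(k,o[k])
for n in('scene','top'):
    c=bot.camera(n);cv2.imwrite(f'pics/{n}0.png',c['pixels'][:,:,::-1]);np.savez(f'pics/{n}0.npz',**c)
    print(n,c['intrinsics'].tolist(),np.round(c['world_to_cam'],3).tolist())
E
```

```text
pics
clock 0.0
eef_pos [0.22430738 0.44620062 0.2444266 ]
tool_rot [ 8.51215478e-01  5.24815370e-01 -8.66469656e-04  5.36344959e-04]
ft_force [ 0.56313537 -0.64884018  0.58115469]
grip_width 0.08538627374293664
scene [[523.9465986336355, 0.0, 317.09063476820506], [0.0, 523.9465986336355, 236.5612938596049], [0.0, 0.0, 1.0]] [[-0.292, 0.956, -0.006, 0.161], [0.676, 0.202, -0.709, -0.382], [-0.677, -0.211, -0.705, 1.499], [0.0, 0.0, 0.0, 1.0]]
top [[517.9606923951081, 0.0, 319.6441856299409], [0.0, 517.9606923951081, 244.75604941893332], [0.0, 0.0, 1.0]] [[-0.027, -1.0, -0.007, 0.059], [-0.991, 0.028, -0.134, 0.684], [0.134, 0.004, -0.991, 1.072], [0.0, 0.0, 0.0, 1.0]]
```

View pics/scene0.png

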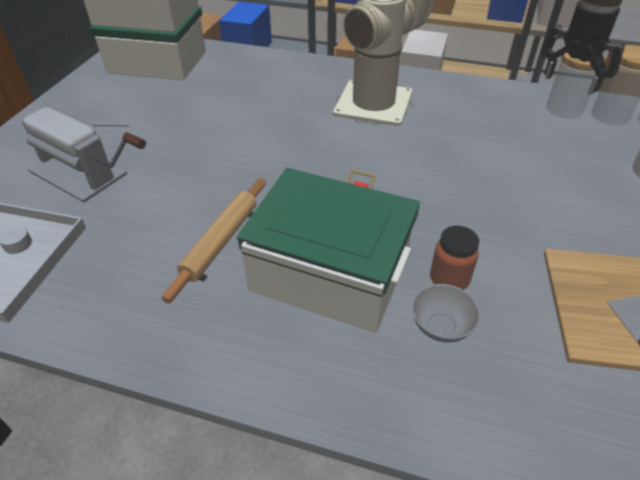

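View pics/top0.png

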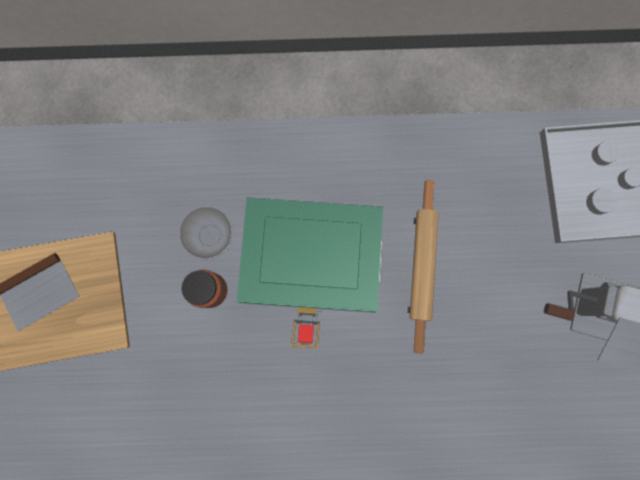

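The top view shows the green lid with corners near (246,199), (383,206), (377,311), (239,302), the latch toward the robot with red sleeve at (306,334) and loop bar around (305,348). In the scene view the bar is at about (362,174). Jar and bowl are to the left of the tub, the pin to the right.

```bash
cat > h.py <<'E'
import numpy as np,cv2
from workcell import bot
def ray(c,p):
    W=np.array(c['world_to_cam']);R,t=W[:3,:3],W[:3,3]
    d=R.T@np.linalg.inv(c['intrinsics'])@np.array([p[0],p[1],1.]);return -R.T@t,d/np.linalg.norm(d)
def plane(c,p,z):
    o,d=ray(c,p);return o+d*(z-o[2])/d[2]
def tri(rs):
    A=sum(np.eye(3)-np.outer(d,d) for o,d in rs);b=sum((np.eye(3)-np.outer(d,d))@o for o,d in rs)
    x=np.linalg.solve(A,b);return x,[np.linalg.norm(np.cross(x-o,d)) for o,d in rs]
def proj(c,X):
    W=np.array(c['world_to_cam']);q=c['intrinsics']@(W[:3,:3]@np.asarray(X)+W[:3,3]);return q[:2]/q[2]
def load(n):return dict(np.load(f'pics/{n}.npz'))
E
python3 - <<'E'
from h import *
for n in('top0','scene0'):
    c=load(n);im=c['pixels'];h=cv2.cvtColor(im,cv2.COLOR_RGB2HSV)
    g=cv2.inRange(h,(65,90,25),(90,255,255));nn,l,s,ce=cv2.connectedComponentsWithStats(g)
    if n=='top0':
        i=1+np.argmax(s[1:,4]);cn=max(cv2.findContours((l==i).astype(np.uint8),0,1)[0],key=cv2.contourArea)
        P=np.array([plane(c,p[0],.15)[:2] for p in cn],np.float32);r=cv2.minAreaRect(P);print(r,cv2.boxPoints(r).tolist())
    r=cv2.inRange(h,(0,200,120),(8,255,255))|cv2.inRange(h,(174,200,120),(180,255,255))
    b=cv2.inRange(h,(12,110,70),(28,255,255))
    win=(slice(300,360),slice(280,330)) if n=='top0' else (slice(165,195),slice(340,385))
    for nm,m in(('red',r),('brass',b)):
        mm=np.zeros_like(m);mm[win]=m[win];ys,xs=np.nonzero(mm);print(n,nm,len(xs),xs.min(),xs.max(),ys.min(),ys.max(),xs.mean(),ys.mean())
    cv2.imwrite(f'pics/{n}c.png',cv2.resize(im[win][:,:,::-1],None,fx=9,fy=9,interpolation=cv2.INTER_NEAREST))
a=cv2.imread('pics/top0c.png');b=cv2.imread('pics/scene0c.png')
H=np.zeros((540,860,3),np.uint8);H[:a.shape[0],:a.shape[1]]=a;H[:b.shape[0],450:450+b.shape[1]]=b;cv2.imwrite('pics/c0.png',cv2.resize(H,(796,500)))
E
```

```text
((0.7034181356430054, 0.10779933631420135), (0.15794384479522705, 0.11544293165206909), 84.4177017211914) [[0.6382883787155151, 0.034816816449165344], [0.7531838417053223, 0.02358706295490265], [0.7685478925704956, 0.18078185617923737], [0.6536524295806885, 0.19201160967350006]]Traceback (most recent call last):
  File "<stdin>", line 12, in <module>
    return umr_minimum(a, axis, None, out, keepdims, initial, where)
ValueError: zero-size array to reduction operation minimum which has no identity
```

Run:
```python
from h import *
for n in('top0','scene0'):
    c=load(n);im=c['pixels'];h=cv2.cvtColor(im,cv2.COLOR_RGB2HSV)
    if n=='top0':
        print(h[250,310],h[300,300],h[220,255],h[334,306],h[347,305])
        g=cv2.inRange(h,(60,90,15),(95,255,255));nn,l,s,ce=cv2.connectedComponentsWithStats(g)
        i=1+np.argmax(s[1:,4]);print(s[i]);cn=max(cv2.findContours((l==i).astype(np.uint8),0,1)[0],key=cv2.contourArea)
        P=np.array([plane(c,p[0],.15)[:2] for p in cn],np.float32);r=cv2.minAreaRect(P);print(r,cv2.boxPoints(r).tolist())
    x=im.astype(int)
    r=((x[:,:,0]>2*x[:,:,1])&(x[:,:,0]>2*x[:,:,2])&(x[:,:,0]>90));b=(x[:,:,0]>x[:,:,2]*1.35)&~r
    win=(slice(300,360),slice(280,330)) if n=='top0' else (slice(165,195),slice(340,385))
    for nm,m in(('red',r),('brass',b)):
        ys,xs=np.nonzero(m[win]);xs=xs+win[1].start;ys=ys+win[0].start;print(n,nm,len(xs),xs.min(),xs.max(),ys.min(),ys.max(),xs.mean(),ys.mean())
    cv2.imwrite(f'pics/{n}c.png',cv2.resize(im[win][:,:,::-1],None,fx=9,fy=9,interpolation=cv2.INTER_NEAREST))
a=cv2.imread('pics/top0c.png');b=cv2.imread('pics/scene0c.png')
H=np.zeros((540,860,3),np.uint8);H[:a.shape[0],:a.shape[1]]=a;H[:b.shape[0],450:450+b.shape[1]]=b;cv2.imwrite('pics/c0.png',cv2.resize(H,(796,500)))
```

```text
[ 77  87 138] [ 77  80 143] [ 78  86 130] [  1 182 209] [ 16  42 134]
[ 242  199   85   59 1777]
((0.7034181356430054, 0.10779933631420135), (0.15794384479522705, 0.11544293165206909), 84.4177017211914) [[0.6382883787155151, 0.034816816449165344], [0.7531838417053223, 0.02358706295490265], [0.7685478925704956, 0.18078185617923737], [0.6536524295806885, 0.19201160967350006]]
top0 red 251 298 312 324 342 305.2988047808765 333.33466135458167
top0 brass 294 291 318 307 347 305.4353741496599 327.4557823129252
scene0 red 39 354 366 182 186 360.35897435897436 183.89743589743588
scene0 brass 109 348 374 170 187 361.58715596330273 177.8348623853211
```

View pics/c0.png

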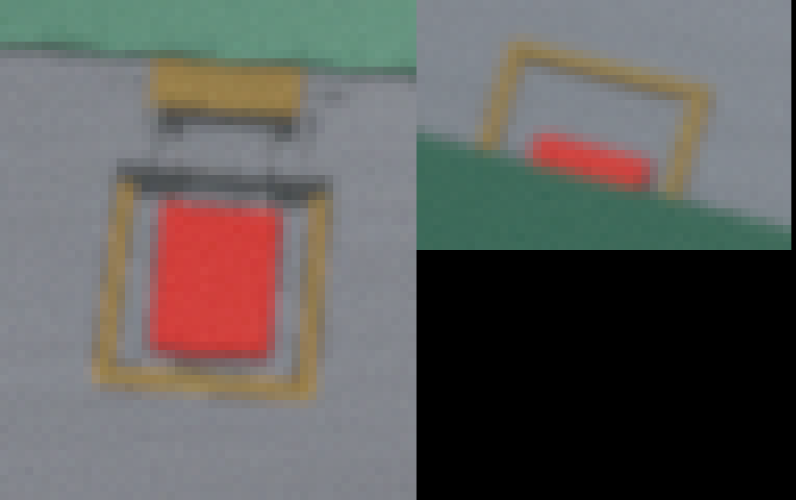

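Run:
```python
from h import *
c=load('top0');s=load('scene0');h=cv2.cvtColor(c['pixels'],cv2.COLOR_RGB2HSV)
g=cv2.inRange(h,(60,55,15),(95,255,255));nn,l,st,ce=cv2.connectedComponentsWithStats(g)
i=1+np.argmax(st[1:,4]);cn=max(cv2.findContours((l==i).astype(np.uint8),0,1)[0],key=cv2.contourArea)
P=np.array([plane(c,p[0],.151)[:2] for p in cn],np.float32);r=cv2.minAreaRect(P);B=cv2.boxPoints(r);print(st[i],r,B.tolist())
B=B[np.argsort(B[:,0])];f=B[:2];f=f[np.argsort(f[:,1])];u=(f[1]-f[0]);yaw=np.arctan2(-u[0],u[1]);mid=f.mean(0);print('yaw',np.degrees(yaw),'front mid',mid)
ex=np.array([np.cos(yaw),np.sin(yaw)]);ey=np.array([-ex[1],ex[0]])
def lf(X):d=X[:2]-mid;return np.round([d@ex*1e3,d@ey*1e3,X[2]*1e3],1)
def cr(a,b,x0,y0):return (a/8.333+x0-.5,b/8.333+y0-.5)
for nm,t,q in(('mid',(206,382),(613-416.5,67)),('R',(103,376),(708-416.5,92)),('L',(308,389),(515-416.5,46))):
  pass
T=[cr(103,376,280,300),cr(308,389,280,300)];S=[cr(707-416.5,92,340,165),cr(517-416.5,46,340,165)]
for a,b in((0,0),(1,1),(0,1),(1,0)):
    X,e=tri([ray(c,T[a]),ray(s,S[b])]);print('bar end',a,b,X,np.round(np.array(e)*1e3,1),lf(X))
X,e=tri([ray(c,np.mean(T,0)),ray(s,np.mean(S,0))]);print('bar mid',X,e,lf(X))
for nm,p,z in(('keeper brass outer edge',(226,112),.1275),('sleeve far end',(214,355),.10),('crossrod',(224,185),.083)):
    print(nm,lf(plane(c,cr(*p,280,300),z)))
```

```text
[  237   198   146   114 14568] ((0.654523491859436, 0.05823543667793274), (0.2712687849998474, 0.20696109533309937), 84.37469482421875) [[0.5382460355758667, -0.06660234928131104], [0.7442104816436768, -0.08688917756080627], [0.7708009481430054, 0.1830732226371765], [0.5648365020751953, 0.20336005091667175]]
yaw -5.6253133 front mid [0.55154127 0.06837885]
bar end 0 0 [0.4792818  0.10000033 0.12180143] [0.6 0.6] [-75.   24.4 121.8]
bar end 1 1 [0.47508348 0.05143362 0.12216386] [0.2 0.2] [-74.4 -24.4 122.2]
bar end 0 1 [0.48641409 0.07692336 0.13754304] [22.3 22.3] [-65.7   2.1 137.5]
bar end 1 0 [0.47006695 0.07489304 0.1106031 ] [23.9 23.9] [-81.7  -1.5 110.6]
bar mid [0.47715958 0.07577916 0.12193894] [np.float64(0.000512560994836256), np.float64(0.0005125609948362498)] [-7.470e+01  1.000e-01  1.219e+02]
keeper brass outer edge [-11.3  -0.7 127.5]
sleeve far end [-69.3  -1.3 100. ]
crossrod [-29.   -0.1  83. ]
```

Geometry is consistent (bar 59 mm from its hinge, yaw −5.6°). I'll use the open gripper with tool x pointing into the tub, working with the back of the tub-side finger. First I move to a pre-pose in front of the latch.

play_rows([
  {"translation": [-4.9, 6.5, 0], "roll": 7, "fingers": -1},
  {"translation": [-8, 10, 0], "roll": 14, "fingers": -1},
  {"translation": [-11, 14, 0], "roll": 21, "fingers": -1},
  {"translation": [-14, 18, 0], "roll": 28, "fingers": -1},
  {"translation": [-17, 22, 0], "roll": 35, "fingers": -1},
  {"translation": [-19, 26, 0], "roll": 42, "fingers": -1},
  {"translation": [-21, 29, 0], "roll": 49, "fingers": -1},
  {"translation": [-23, 31, 0], "roll": 56, "fingers": -1},
  {"translation": [-24.3, 32.5, 0], "roll": 63, "fingers": -1},
  {"translation": [-24.3, 32.5, 0], "roll": 68.9, "fingers": -1},
  {"translation": [-24.3, 32.5, 0], "roll": 68.9, "fingers": -1},
  {"translation": [-24.3, 32.5, 0], "roll": 68.9, "fingers": -1},
  {"translation": [-24.3, 32.5, 0], "roll": 68.9, "fingers": -1},
])

```text
clock: 1.18
eef_pos: [0.4053, 0.0837, 0.245]
tool_rot: [0.999, -0.049, -0.001, -0.0]
ft_force: [0.0, 0.1, 0.6]
grip_width: 0.0857
```

```bash
cat >> h.py <<'E'
mid=np.array([.55154,.06838]);yaw=np.radians(-5.625);ex=np.array([np.cos(yaw),np.sin(yaw)]);ey=np.array([-ex[1],ex[0]])
def lf(X):d=np.asarray(X)[:2]-mid;return np.round([d@ex*1e3,d@ey*1e3,X[2]*1e3],1)
def st():
    o=bot.get_obs();q=o['tool_rot'];a=2*np.degrees(np.arctan2(q[1],q[0]));t=lf(o['eef_pos']);f=o['ft_force']
    print('t',o['clock'],'tcp lf',t,'back',t[0]+57,'tip z',t[2]-1,'xdir',round((a+180)%360-180,2),'quat',np.round(q,4),'F lf',np.round([f[:2]@ex,f[:2]@ey,f[2]],1))
E
python3 -c "
from h import *;st()
c=bot.camera('wrist');cv2.imwrite('pics/w1.png',c['pixels'][:,:,::-1])"
```

```text
t 1.1833 tcp lf [-147.    1.  245.] back -90.0 tip z 244.0 xdir -5.57 quat [ 9.988e-01 -4.860e-02 -6.000e-04 -1.000e-04] F lf [0.  0.1 0.6]
```

View pics/w1.png

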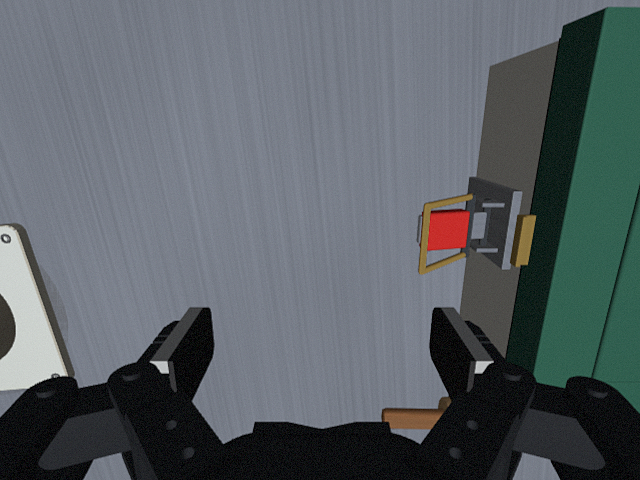

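The wrist view shows the latch centred near (465,230), the bar at (425,240), and knuckles bulging outward above the fingers at about (600,390). I'll measure that bulge in the tool frame.

Run:
```python
from h import *
from scipy.spatial.transform import Rotation as R
c=bot.camera('wrist');o=bot.get_obs();Rt=R.from_quat(o['tool_rot']).as_matrix();p=np.array(o['eef_pos'])
np.savez('pics/w1.npz',**c)
for yy in(-11,11):
  for px in((490,350),(462,308),(432,310),(432,348),(470,385),(515,375),(530,385),(570,385),(600,362),(638,380),(638,420),(590,470),(388,425)):
    O,d=ray(c,px);O=Rt.T@(O-p);d=Rt.T@d
    if yy==-11 and px==(490,350):print('cam',O*1e3)
    X=O+d*(yy/1e3-O[1])/d[1];print(yy,px,np.round(X*1e3,0))
```

```text
cam [   0.22180918  -74.55897049 -129.15378116]
-11 (490, 350) [ 51. -11. -32.]
-11 (462, 308) [ 52. -11.  -5.]
-11 (432, 310) [ 41. -11.  -7.]
-11 (432, 348) [ 34. -11. -31.]
-11 (470, 385) [ 39. -11. -48.]
-11 (515, 375) [ 52. -11. -44.]
-11 (530, 385) [ 54. -11. -48.]
-11 (570, 385) [ 64. -11. -48.]
-11 (600, 362) [ 79. -11. -38.]
-11 (638, 380) [ 84. -11. -46.]
-11 (638, 420) [ 72. -11. -60.]
-11 (590, 470) [ 52. -11. -73.]
-11 (388, 425) [ 15. -11. -62.]
11 (490, 350) [68. 11.  1.]
11 (462, 308) [70. 11. 38.]
11 (432, 310) [55. 11. 36.]
11 (432, 348) [45. 11.  3.]
11 (470, 385) [ 52.  11. -20.]
11 (515, 375) [ 70.  11. -15.]
11 (530, 385) [ 73.  11. -20.]
11 (570, 385) [ 87.  11. -20.]
11 (600, 362) [107.  11.  -7.]
11 (638, 380) [112.  11. -18.]
11 (638, 420) [ 97.  11. -36.]
11 (590, 470) [ 70.  11. -54.]
11 (388, 425) [ 20.  11. -38.]
```

Plan: swing the loop in with the open finger's back. Descend outside the bar first.

play_rows([
  {"translation": [0, 0.1, 4], "roll": 0, "fingers": -1},
  {"translation": [0, 0.1, 8], "roll": 0, "fingers": -1},
  {"translation": [0, 0.1, 11], "roll": 0, "fingers": -1},
  {"translation": [0, 0.1, 12.7], "roll": 0, "fingers": -1},
  {"translation": [0, 0.1, 12.7], "roll": 0, "fingers": -1},
  {"translation": [0.8, 0.1, 12.7], "roll": 0, "fingers": -1},
  {"translation": [1.4, 0.1, 12.5], "roll": 0, "fingers": -1},
  {"translation": [2.0, 0.1, 12.0], "roll": 0, "fingers": -1},
  {"translation": [2.5, 0.1, 11.7], "roll": 0, "fingers": -1},
  {"translation": [3.0, 0.1, 11.4], "roll": 0, "fingers": -1},
  {"translation": [4.0, 0.1, 11.2], "roll": 0, "fingers": -1},
  {"translation": [5.0, 0.1, 11.1], "roll": 0, "fingers": -1},
  {"translation": [6.0, 0.1, 11.1], "roll": 0, "fingers": -1},
  {"translation": [7.0, 0.1, 11.1], "roll": 0, "fingers": -1},
  {"translation": [7.5, 0.1, 11.1], "roll": 0, "fingers": -1},
  {"translation": [7.9, 0.1, 11.1], "roll": 0, "fingers": -1},
  {"translation": [7.9, 0.1, 11.1], "roll": 0, "fingers": -1},
  {"translation": [7.9, 0.1, 11.1], "roll": 0, "fingers": -1},
])

```text
clock: 2.78
eef_pos: [0.484, 0.0749, 0.134]
tool_rot: [0.999, -0.049, -0.001, 0.0]
ft_force: [-0.7, 0.8, -0.6]
grip_width: 0.0855
```

Run:
```python
from h import *;st()
s=bot.camera('scene');c=bot.camera('top');np.savez('pics/top2.npz',**c)
a=cv2.resize(c['pixels'][285:355,270:340,::-1],None,fx=7,fy=7,interpolation=cv2.INTER_CUBIC)
w=bot.camera('wrist');b=cv2.resize(w['pixels'][:,:,::-1],None,fx=.48,fy=.48)
H=np.zeros((490,800,3),np.uint8);H[:,:490]=a;H[:b.shape[0],490:490+b.shape[1]]=b;cv2.imwrite('pics/c2.png',H)
```

```text
t 2.7833 tcp lf [-6.78e+01 -1.00e-01  1.34e+02] back -10.799999999999997 tip z 133.0 xdir -5.59 quat [ 9.988e-01 -4.880e-02 -5.000e-04  1.000e-04] F lf [-0.8  0.7 -0.6]
```

View pics/c2.png

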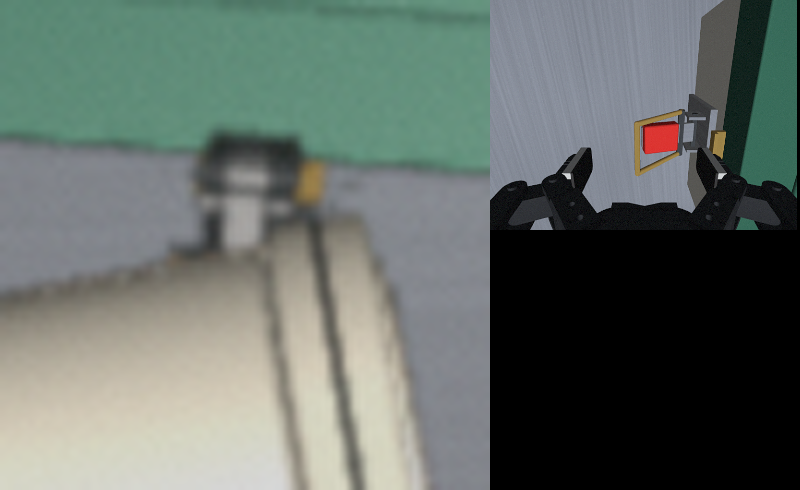

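The wrist crop shows the loop still leaning out between the fingers (bar at about (637,147) in the crop): the finger passed over it. I'll measure where the bar is now.

Run:
```python
from h import *
w=bot.camera('wrist');np.savez('pics/w2.npz',**w)
def cut(px,y=0):
    O,d=ray(w,px);o2=(O[:2]-mid)@ey;d2=d[:2]@ey;return lf(O+d*(y/1e3-o2)/d2)
for nm,p in(('bar top end',(636,122)),('bar bottom end',(638,174)),('bar mid',(637,147)),('keeper',(719,144)),('hinge/crossrod',(682,132)),('tip',(720,178))):
    q=((p[0]-490)/.48,p[1]/.48);print(nm,np.round(q),[cut(q,y).tolist() for y in(-24,0,24)])
w1=load('w1');w=w1
for nm,q in(('w1 bar ends',(426,204)),('',(423,272)),('mid',(425,239)),('keeper mid',(525,240))):print(nm,[cut(q,y).tolist() for y in(-24,0,24)])
```

```text
bar top end [304. 254.] [[-81.9, -24.0, -24.5], [-78.5, -0.0, 45.4], [-75.2, 24.0, 115.3]]
bar bottom end [308. 362.] [[-73.6, -24.0, 122.4], [-72.3, 0.0, 156.7], [-70.9, 24.0, 190.9]]
bar mid [306. 306.] [[-76.6, -24.0, 68.4], [-74.5, -0.0, 115.7], [-72.4, 24.0, 163.1]]
keeper [477. 300.] [[25.7, -24.0, 60.0], [3.0, -0.0, 109.4], [-19.8, 24.0, 158.8]]
hinge/crossrod [400. 275.] [[-12.6, -24.0, 20.4], [-26.1, -0.0, 79.4], [-39.5, 24.0, 138.4]]
tip [479. 371.] [[-0.7, -24.0, 128.2], [-17.1, -0.0, 161.0], [-33.4, 24.0, 193.9]]
w1 bar ends [[-2.0, -24.0, -133.4], [-36.7, -0.0, -12.0], [-71.4, 24.0, 109.4]]
 [[-72.7, -24.0, 121.2], [-90.5, 0.0, 181.7], [-108.3, 24.0, 242.3]]
mid [[-48.7, -24.0, 36.7], [-72.3, 0.0, 117.4], [-95.8, 24.0, 198.2]]
keeper mid [[44.7, -24.0, 39.2], [-1.2, -0.0, 119.4], [-47.1, 24.0, 199.5]]
```

The bar hasn't moved (−75, z≈120), so the tip rode just above it. I'll retry with a lower tip.

play_rows([
  {"translation": [-2, 0, -1.5], "roll": 0, "fingers": -1},
  {"translation": [-6, 0, -1.5], "roll": 0, "fingers": -1},
  {"translation": [-8, 0, -1], "roll": 0, "fingers": -1},
  {"translation": [-8, 0, 1], "roll": 0, "fingers": -1},
  {"translation": [-8, 0, 2.3], "roll": 0, "fingers": -1},
  {"translation": [-8, 0, 2.3], "roll": 0, "fingers": -1},
  {"translation": [-7.2, 0, 2.3], "roll": 0, "fingers": -1},
  {"translation": [-6.6, 0, 2.3], "roll": 0, "fingers": -1},
  {"translation": [-6.3, 0, 2.1], "roll": 0, "fingers": -1},
  {"translation": [-6.0, 0, 1.7], "roll": 0, "fingers": -1},
  {"translation": [-5.7, 0, 1.3], "roll": 0, "fingers": -1},
  {"translation": [-5.3, 0, 0.9], "roll": 0, "fingers": -1},
  {"translation": [-4.9, 0, 0.7], "roll": 0, "fingers": -1},
  {"translation": [-4.2, 0, 0.4], "roll": 0, "fingers": -1},
  {"translation": [-3.4, 0, 0.2], "roll": 0, "fingers": -1},
  {"translation": [-2.6, 0, 0.2], "roll": 0, "fingers": -1},
  {"translation": [-2.6, 0, 0.2], "roll": 0, "fingers": -1},
])

```text
clock: 4.4
eef_pos: [0.4618, 0.0774, 0.1338]
tool_rot: [0.999, -0.049, 0.003, -0.0]
ft_force: [-0.4, -0.4, 4.1]
grip_width: 0.0852
```

Run:
```python
from h import *;st()
w=bot.camera('wrist');np.savez('pics/w3.npz',**w);cv2.imwrite('pics/w3.png',w['pixels'][:,:,::-1])
```

```text
t 4.4 tcp lf [-9.010e+01  1.000e-01  1.338e+02] back -33.099999999999994 tip z 132.8 xdir -5.63 quat [ 9.988e-01 -4.910e-02  2.700e-03 -1.000e-04] F lf [-0.3 -0.5  4.1]
```

View pics/w3.png

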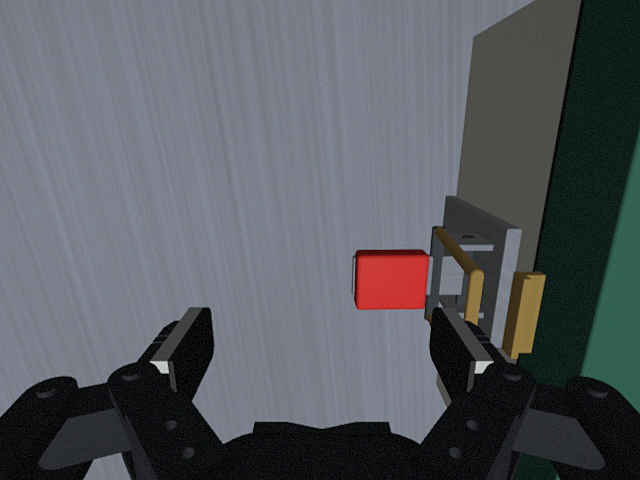

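The loop is now swung to about upright, with its bar at about (478,273)–(470,320) on the tub side of the finger. I'll locate it relative to the tip.

Run:
```python
from h import *
w=load('w3')
def cut(px,y=0):
    O,d=ray(w,px);o2=(O[:2]-mid)@ey;d2=d[:2]@ey;return lf(O+d*(y/1e3-o2)/d2)
for nm,p,y in(('bar far end',(476,272),-24),('bar mid guess',(472,300),-11),('bar mid guess',(472,320),-3),('loop root far',(437,232),-24),('keeper far',(532,273),-18),('keeper near',(519,355),18),('finger tip near edge',(462,308),-11),('finger inner tip',(432,308),-11),('inner tip near',(432,345),11),('sleeve far top out',(360,251),-15),('sleeve near out',(358,309),15),('sl near in',(426,307),15)):print(nm,cut(p,y))
```

```text
bar far end [ 22.  -24.   14.4]
bar mid guess [-10.9 -11.   86.5]
bar mid guess [-25.9  -3.  122.1]
loop root far [ 26.7 -24.  -93.3]
keeper far [ 52.  -18.   31.5]
keeper near [-38.3  18.  178.7]
finger tip near edge [-19.4 -11.   95.5]
finger inner tip [-34.4 -11.   95.4]
inner tip near [-56.   11.  162.9]
sleeve far top out [-59.5 -15.   -6.9]
sleeve near out [-77.3  15.  146.7]
sl near in [-53.3  15.  145.3]
```

Run:
```python
from h import *
w=load('w3')
for nm,p,z in(('keeper far out top',(518,275),127.5),('keeper near out top',(505,354),127.5),('bar far end',(476,272),140),('bar far end',(476,272),130),('bar lower vis',(472,320),140),('bar lower vis',(472,320),130),('loop root far',(437,232),83),('sleeve far out',(358,251),105),('sleeve near out',(357,309),105),('sl far in',(426,250),90),('sl near in',(426,307),90),('tip far out',(462,308),131),('tip far in',(432,308),131),('tip far in',(432,308),126),('tip near in',(432,345),131)):print(nm,z,lf(plane(w,p,z/1e3)))
print(lf(bot.get_obs()['eef_pos']))
```

```text
keeper far out top 127.5 [-12.6  19.7 127.5]
keeper near out top 127.5 [-12.5 -16.1 127.5]
bar far end 140 [-35.  26. 140.]
bar far end 130 [-30.4  22.  130. ]
bar lower vis 140 [-34.1   6.9 140. ]
bar lower vis 130 [-29.5   1.4 130. ]
loop root far 83 [-31.4  25.   83. ]
sleeve far out 105 [-73.4  22.3 105. ]
sleeve near out 105 [-73.   -6.5 105. ]
sl far in 90 [-38.3  17.8  90. ]
sl near in 90 [-35.8 -13.2  90. ]
tip far out 131 [-34.5   7.2 131. ]
tip far in 131 [-46.4   7.3 131. ]
tip far in 126 [-44.7   4.7 126. ]
tip near in 131 [-44.9  -9.4 131. ]
[-9.140e+01  1.000e-01  1.334e+02]
```

Fitting the corner positions suggests the open tips sit about 5 mm *above* my assumption (TCP+5 mm), so the finger edge was riding on the bar. Back off, lower, and push in again.

play_rows([
  {"translation": [-1, 0, -0.3], "roll": 0, "fingers": -1},
  {"translation": [-2, 0, 0], "roll": 0, "fingers": -1},
  {"translation": [-2, 0, 0.7], "roll": 0, "fingers": -1},
  {"translation": [-2, 0, 0.7], "roll": 0, "fingers": -1},
  {"translation": [-1, 0, 0.7], "roll": 0, "fingers": -1},
  {"translation": [0, 0, 0.7], "roll": 0, "fingers": -1},
  {"translation": [0.8, 0, 0.7], "roll": 0, "fingers": -1},
  {"translation": [1.6, 0, 0.7], "roll": 0, "fingers": -1},
  {"translation": [2.3, 0, 0.7], "roll": 0, "fingers": -1},
  {"translation": [2.5, 0, 0.7], "roll": 0, "fingers": -1},
  {"translation": [2.5, 0, 0.7], "roll": 0, "fingers": -1},
  {"translation": [2.5, 0, 0.7], "roll": 0, "fingers": -1},
])

```text
clock: 5.45
eef_pos: [0.4834, 0.075, 0.1251]
tool_rot: [0.999, -0.049, -0.0, 0.0]
ft_force: [-0.3, 0.6, 0.1]
grip_width: 0.0854
```

Run:
```python
from h import *;st()
w=bot.camera('wrist');np.savez('pics/w4.npz',**w);cv2.imwrite('pics/w4.png',w['pixels'][180:480,300:640,::-1].repeat(2,0).repeat(2,1))
```

```text
t 5.45 tcp lf [-6.850e+01 -1.000e-01  1.251e+02] back -11.5 tip z 124.1 xdir -5.6 quat [ 9.988e-01 -4.880e-02 -2.000e-04  1.000e-04] F lf [-0.4  0.6  0.1]
```

View pics/w4.png

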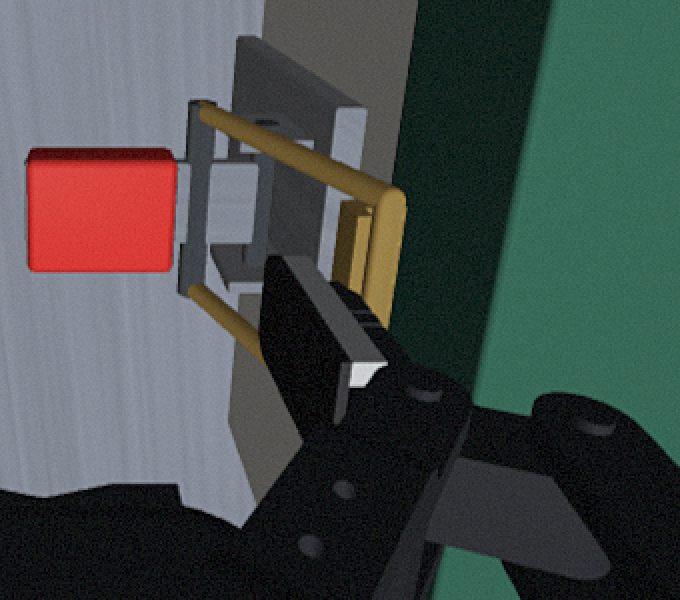

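The loop now stands over the keeper, with the bar at about (390,250) in the crop. Push on gently toward the lid face.

play_rows([
  {"translation": [0.2, 0, 0], "roll": 0, "fingers": -1},
  {"translation": [0.4, 0, 0], "roll": 0, "fingers": -1},
  {"translation": [0.5, 0, 0], "roll": 0, "fingers": -1},
  {"translation": [0.5, 0, 0], "roll": 0, "fingers": -1},
  {"translation": [0.5, 0, 0], "roll": 0, "fingers": -1},
])

```text
clock: 5.92
eef_pos: [0.4884, 0.0746, 0.1254]
tool_rot: [0.999, -0.049, 0.0, 0.0]
ft_force: [0.6, 0.6, 0.2]
grip_width: 0.0848
```

play_rows([
  {"translation": [0.1, 0, 0], "roll": 0, "fingers": -1},
  {"translation": [0.1, 0, 0], "roll": 0, "fingers": -1},
  {"translation": [0.1, 0, 0], "roll": 0, "fingers": -1},
])

```text
clock: 6.17
eef_pos: [0.4893, 0.0745, 0.1253]
tool_rot: [0.999, -0.049, 0.0, 0.0]
ft_force: [1.2, -0.8, -0.9]
grip_width: 0.0855
```

```bash
python3 -c "
from h import *;st()
w=bot.camera('wrist');np.savez('pics/w5.npz',**w)
im=w['pixels'].astype(int);r=(im[:,:,0]>1.5*im[:,:,2])&(im[:,:,1]>.45*im[:,:,0]);r[:, :300]=0
ys,xs=np.nonzero(r)
for y in range(255,345,8):
  k=xs[ys==y];print(y,k.min() if len(k) else '',k.max() if len(k) else '')
"
```

```text
t 6.1667 tcp lf [-62.5  -0.  125.3] back -5.5 tip z 124.3 xdir -5.59 quat [ 0.9988 -0.0487  0.      0.    ] F lf [ 1.2 -0.7 -0.9]
255 421 448
263 436 467
271 455 487
279 470 493
287 454 492
295 301 491
303 301 489
311 433 488
319 434 487
327 383 486
335 392 457
343 402 461
```

```bash
python3 -c "
from h import *
w=load('w5')
for z in (128,132,136): print(lf(plane(w,(493,279),z/1e3)),lf(plane(w,(489,303),z/1e3)))
w=load('w4')
for z in (128,132,136): print(lf(plane(w,(502,280),z/1e3)),lf(plane(w,(496,315),z/1e3)))
cv2.imwrite('pics/w5.png',load('w5')['pixels'][180:480,300:640,::-1].repeat(2,0).repeat(2,1))"
```

```text
[  0.8  21.8 128. ] [  0.6  12.1 128. ]
[ -1.2  23.5 132. ] [ -1.4  14.1 132. ]
[ -3.2  25.2 136. ] [ -3.4  16.1 136. ]
[ -2.   21.4 128. ] [ -2.2   7.1 128. ]
[ -4.1  23.1 132. ] [ -4.3   9.3 132. ]
[ -6.2  24.8 136. ] [ -6.4  11.4 136. ]
```

View pics/w5.png

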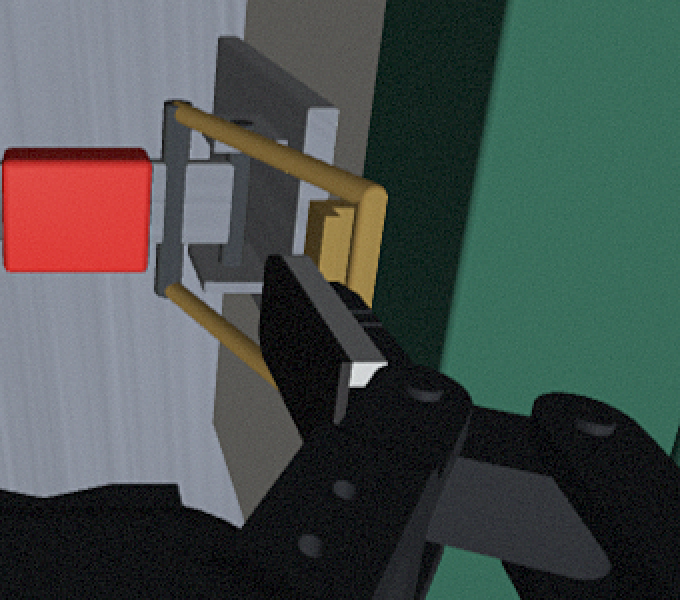

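Bar's inner edge is within about 1 mm of the lid face. Nudge 1 mm more, then withdraw, rise and come over the bar.

play_rows([
  {"translation": [0.1, 0, 0], "roll": 0, "fingers": -1},
  {"translation": [0.1, 0, 0], "roll": 0, "fingers": -1},
  {"translation": [0.1, 0, 0], "roll": 0, "fingers": -1},
])

```text
clock: 6.47
eef_pos: [0.4904, 0.0744, 0.1253]
tool_rot: [0.999, -0.049, 0.0, -0.0]
ft_force: [-0.1, 0.0, 0.1]
grip_width: 0.0852
```

play_rows([
  {"translation": [-1, 0, 0], "roll": 0, "fingers": -1},
  {"translation": [-2.5, 0, 0], "roll": 0, "fingers": -1},
  {"translation": [-2.5, 0, -1.5], "roll": 0, "fingers": -1},
  {"translation": [-2.5, 0, -2.5], "roll": 0, "fingers": -1},
  {"translation": [-1.0, 0, -2.5], "roll": 0, "fingers": -1},
  {"translation": [0.2, 0, -2.5], "roll": 0, "fingers": -1},
  {"translation": [0.2, 0, -2.5], "roll": 0, "fingers": -1},
  {"translation": [0.2, 0, -1.5], "roll": 0, "fingers": -1},
  {"translation": [0.2, 0, -0.8], "roll": 0, "fingers": -1},
  {"translation": [0.2, 0, -0.8], "roll": 0, "fingers": -1},
  {"translation": [0.2, 0, -0.8], "roll": 0, "fingers": -1},
])

```text
clock: 7.38
eef_pos: [0.4906, 0.0741, 0.132]
tool_rot: [0.999, -0.049, -0.002, 0.0]
ft_force: [0.2, -0.4, -0.0]
grip_width: 0.0851
```

```bash
python3 -c "
from h import *;st()"
```

```text
t 7.3833 tcp lf [-61.2  -0.3 132. ] back -4.200000000000003 tip z 131.0 xdir -5.57 quat [ 9.988e-01 -4.860e-02 -1.600e-03  3.000e-04] F lf [ 0.2 -0.4 -0. ]
```

play_rows([
  {"translation": [0.1, 0, 0.1], "roll": 0, "fingers": -1},
  {"translation": [0.1, 0, 0.2], "roll": 0, "fingers": -1},
  {"translation": [0.1, 0, 0.2], "roll": 0, "fingers": -1},
])

```text
clock: 7.63
eef_pos: [0.4933, 0.0741, 0.1313]
tool_rot: [0.999, -0.049, 0.0, -0.0]
ft_force: [0.3, 0.8, 0.9]
grip_width: 0.0854
```

play_rows([
  {"translation": [0, 0, 0.1], "roll": 0, "fingers": -1},
  {"translation": [0, 0, 0.2], "roll": 0, "fingers": -1},
  {"translation": [0, 0, 0.2], "roll": 0, "fingers": -1},
])

```text
clock: 7.88
eef_pos: [0.4932, 0.0741, 0.1292]
tool_rot: [0.999, -0.049, -0.0, -0.0]
ft_force: [0.7, 0.4, -1.2]
grip_width: 0.0851
```

```bash
python3 -c "
from h import *;st()"
```

```text
t 7.8833 tcp lf [-58.6  -0.  129.2] back -1.6000000000000014 tip z 128.2 xdir -5.59 quat [ 0.9988 -0.0487 -0.     -0.    ] F lf [ 0.6  0.5 -1.2]
```

play_rows([
  {"translation": [0, 0, 0.1], "roll": 0, "fingers": -1},
  {"translation": [0, 0, 0.2], "roll": 0, "fingers": -1},
  {"translation": [0, 0, 0.2], "roll": 0, "fingers": -1},
])

```text
clock: 8.13
eef_pos: [0.4941, 0.0741, 0.1282]
tool_rot: [0.999, -0.049, 0.001, -0.0]
ft_force: [-0.2, 0.3, 4.4]
grip_width: 0.0856
```

play_rows([
  {"translation": [0, 0, 0.1], "roll": 0, "fingers": -1},
  {"translation": [0, 0, 0.15], "roll": 0, "fingers": -1},
  {"translation": [0, 0, 0.15], "roll": 0, "fingers": -1},
])

```text
clock: 8.38
eef_pos: [0.4942, 0.0741, 0.1276]
tool_rot: [0.999, -0.049, 0.002, -0.0]
ft_force: [-3.0, -1.0, 9.6]
grip_width: 0.0854
```

play_rows([
  {"translation": [0, 0, 0.1], "roll": 0, "fingers": -1},
  {"translation": [0, 0, 0.1], "roll": 0, "fingers": -1},
  {"translation": [0, 0, 0.1], "roll": 0, "fingers": -1},
])

```text
clock: 8.63
eef_pos: [0.4943, 0.0741, 0.1273]
tool_rot: [0.999, -0.049, 0.002, -0.0]
ft_force: [-5.0, -1.8, 13.4]
grip_width: 0.0852
```

```bash
python3 -c "
from h import *;st()
w=bot.camera('wrist');np.savez('pics/w6.npz',**w)
cv2.imwrite('pics/w6.png',w['pixels'][180:480,300:640,::-1].repeat(2,0).repeat(2,1))"
```

```text
t 8.6333 tcp lf [-5.760e+01  1.000e-01  1.273e+02] back -0.6000000000000014 tip z 126.3 xdir -5.6 quat [ 9.988e-01 -4.880e-02  1.800e-03 -2.000e-04] F lf [-4.8 -2.2 13.4]
```

View pics/w6.png

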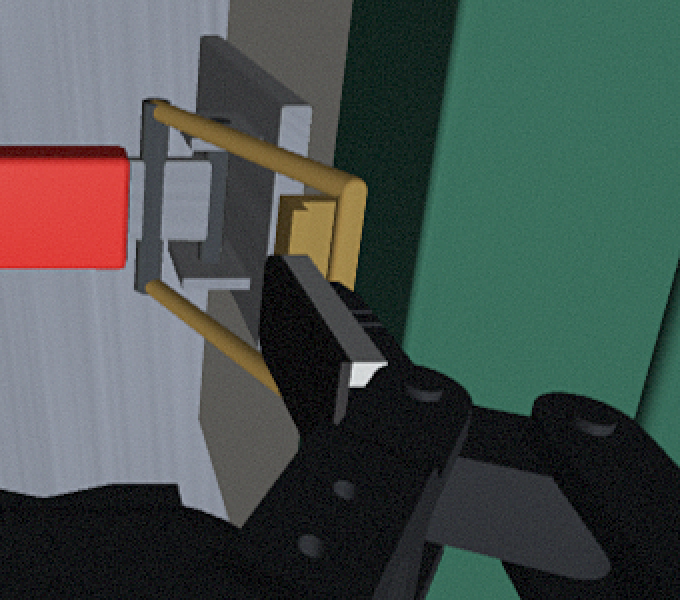

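The bar (crop (350,230)) is against the lid face above the keeper, still raised. The outward −5 N says the finger back is rubbing the lid, so I'll ease off 2 mm in x and look at the numbers.

play_rows([
  {"translation": [0, 0, -0.1], "roll": 0, "fingers": -1},
  {"translation": [-0.2, 0, -0.1], "roll": 0, "fingers": -1},
  {"translation": [-0.2, 0, 0], "roll": 0, "fingers": -1},
  {"translation": [-0.2, 0, 0], "roll": 0, "fingers": -1},
])

```text
clock: 9.02
eef_pos: [0.4938, 0.0743, 0.1273]
tool_rot: [0.999, -0.049, 0.003, -0.0]
ft_force: [-0.5, -0.9, 11.0]
grip_width: 0.0855
```

```bash
python3 -c "
from h import *;st()
for n,p,q in(('w4',(494,277),(13,242)),('w5',(486,277),(2,240)),('w6',(474,272),(-1,240))):
  w=load(n)
  for z in (128,132,136): print(n,lf(plane(w,p,z/1e3)))
"
```

```text
t 9.0167 tcp lf [-58.    0.2 127.3] back -1.0 tip z 126.3 xdir -5.61 quat [ 9.988e-01 -4.890e-02  3.300e-03 -2.000e-04] F lf [-0.4 -0.9 11. ]
w4 [ -5.1  22.6 128. ]
w4 [ -7.1  24.3 132. ]
w4 [ -9.1  25.9 136. ]
w5 [ -1.9  22.6 128. ]
w5 [ -3.8  24.3 132. ]
w5 [ -5.7  25.9 136. ]
w6 [ -0.7  23.8 128. ]
w6 [ -2.5  25.4 132. ]
w6 [ -4.3  27.  136. ]
```

play_rows([
  {"translation": [0, 0, 0.1], "roll": 0, "fingers": -1},
  {"translation": [0, 0, 0.1], "roll": 0, "fingers": -1},
  {"translation": [0, 0, 0.1], "roll": 0, "fingers": -1},
])

```text
clock: 9.27
eef_pos: [0.4938, 0.0743, 0.1269]
tool_rot: [0.999, -0.049, 0.004, -0.0]
ft_force: [-2.2, -0.9, 12.8]
grip_width: 0.0854
```

play_rows([
  {"translation": [0, 0, 0.05], "roll": 0, "fingers": -1},
  {"translation": [0, 0, 0.1], "roll": 0, "fingers": -1},
  {"translation": [0, 0, 0.1], "roll": 0, "fingers": -1},
])

```text
clock: 9.52
eef_pos: [0.4939, 0.0743, 0.1267]
tool_rot: [0.999, -0.049, 0.004, -0.0]
ft_force: [-4.2, -1.9, 17.5]
grip_width: 0.0854
```

```bash
python3 -c "
from h import *;st()
w=bot.camera('wrist');np.savez('pics/w7.npz',**w)
s=bot.camera('scene');np.savez('pics/s7.npz',**s)
a=load('w6')['pixels'].astype(int);b=w['pixels'].astype(int);print(np.abs(a-b)[180:320,300:480].mean())
def cen(im):
  r=(im[:,:,0]>2*im[:,:,1])&(im[:,:,0]>2*im[:,:,2])&(im[:,:,0]>90);r[:,:250]=0;y,x=np.nonzero(r);return x.min(),x.max(),y.min(),y.max()
for n in('w4','w5','w6','w7'):print(n,cen(load(n)['pixels'].astype(int)))
"
```

```text
t 9.5167 tcp lf [-57.9   0.2 126.7] back -0.8999999999999986 tip z 125.7 xdir -5.61 quat [ 9.988e-01 -4.900e-02  3.900e-03 -3.000e-04] F lf [-4.  -2.3 17.5]
5.719074074074074
w4 (np.int64(314), np.int64(388), np.int64(259), np.int64(315))
w5 (np.int64(301), np.int64(375), np.int64(259), np.int64(315))
w6 (np.int64(291), np.int64(364), np.int64(258), np.int64(313))
w7 (np.int64(291), np.int64(364), np.int64(258), np.int64(314))
```

Reconsidering: in w1 the fingertip's outer face is only about 52 mm from the centre line (57 mm is higher up). So the tip is resting on the keeper's lip just outside the bar (tip z≈127.5, which agrees), while the upper finger rubs the lid. I'll lift off and use closed fingers, turned 90° so the flat 22 mm side faces the lid.

play_rows([
  {"translation": [0, 0, -1], "roll": 0, "fingers": -1},
  {"translation": [-0.5, 0, -3], "roll": 0, "fingers": -1},
  {"translation": [-0.5, 0, -5], "roll": -7, "fingers": -1},
  {"translation": [-0.5, 0, -6], "roll": -14, "fingers": 1},
  {"translation": [-0.5, 0, -6], "roll": -21, "fingers": 1},
  {"translation": [-0.5, 0, -6], "roll": -28, "fingers": 1},
  {"translation": [-0.5, 0, -6], "roll": -35, "fingers": 1},
  {"translation": [-0.5, 0, -6], "roll": -42, "fingers": 1},
  {"translation": [-0.5, 0, -6], "roll": -49, "fingers": 1},
  {"translation": [-0.5, 0, -6], "roll": -56, "fingers": 1},
  {"translation": [-0.5, 0, -6], "roll": -63, "fingers": 1},
  {"translation": [-0.5, 0, -6], "roll": -70, "fingers": 1},
  {"translation": [-0.5, 0, -6], "roll": -77, "fingers": 1},
  {"translation": [-0.5, 0, -6], "roll": -84, "fingers": 1},
  {"translation": [-0.5, 0, -6], "roll": -90, "fingers": 1},
  {"translation": [-0.5, 0, -6], "roll": -90, "fingers": 1},
  {"translation": [-0.5, 0, -6], "roll": -90, "fingers": 1},
  {"translation": [-0.5, 0, -6], "roll": -90, "fingers": 1},
])

```text
clock: 11.12
eef_pos: [0.4862, 0.0748, 0.1827]
tool_rot: [0.741, 0.671, -0.0, -0.0]
ft_force: [-0.6, -0.0, -0.4]
grip_width: 0.0001
```

Run:
```python
from h import *;st()
from scipy.spatial.transform import Rotation as R
o=bot.get_obs();w=bot.camera('wrist');np.savez('pics/w8.npz',**w);print(o['grip_width'])
cv2.imwrite('pics/w8.png',w['pixels'][:,:,::-1])
```

```text
t 11.1167 tcp lf [-6.570e+01 -1.000e-01  1.827e+02] back -8.700000000000003 tip z 181.7 xdir 84.29 quat [ 7.415e-01  6.710e-01 -2.000e-04 -1.000e-04] F lf [-0.6 -0.1 -0.4]
7.34856666542555e-05
```

View pics/w8.png

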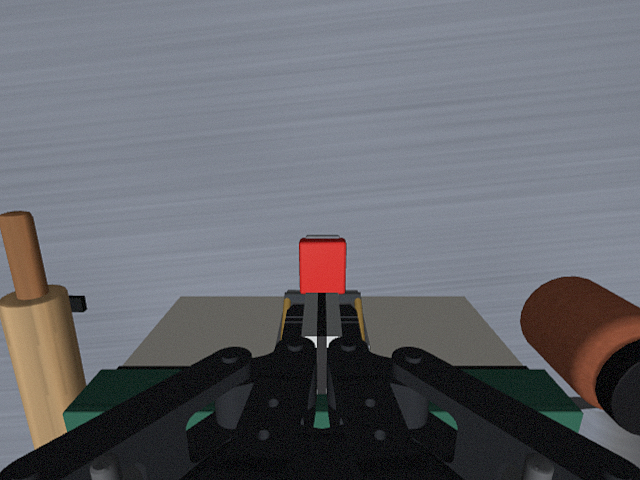

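The closed fingers are centred on the latch (image column ~322, sleeve at (322,265)). Move in over the bar and descend.

play_rows([
  {"translation": [0, 2.5, 0], "roll": 0, "fingers": 1},
  {"translation": [0, 5.2, 0], "roll": 0, "fingers": 1},
  {"translation": [0, 5.2, 0], "roll": 0, "fingers": 1},
  {"translation": [0, 5.2, 1.5], "roll": 0, "fingers": 1},
  {"translation": [0, 5.2, 2.7], "roll": 0, "fingers": 1},
  {"translation": [0, 5.2, 2.9], "roll": 0, "fingers": 1},
  {"translation": [0, 5.2, 2.9], "roll": 0, "fingers": 1},
  {"translation": [0, 5.2, 2.9], "roll": 0, "fingers": 1},
])

```text
clock: 11.83
eef_pos: [0.538, 0.0697, 0.1542]
tool_rot: [0.741, 0.672, 0.0, -0.0]
ft_force: [0.3, -0.4, -0.4]
grip_width: -0.0002
```

play_rows([
  {"translation": [0, 0, 0.15], "roll": 0, "fingers": 1},
  {"translation": [0, 0, 0.3], "roll": 0, "fingers": 1},
  {"translation": [0, 0, 0.3], "roll": 0, "fingers": 1},
])

```text
clock: 12.08
eef_pos: [0.5382, 0.0698, 0.1512]
tool_rot: [0.741, 0.672, 0.0, 0.0]
ft_force: [-0.7, -0.1, 0.5]
grip_width: 0.0001
```

play_rows([
  {"translation": [0, 0, 0.1], "roll": 0, "fingers": 1},
  {"translation": [0, 0, 0.2], "roll": 0, "fingers": 1},
  {"translation": [0, 0, 0.2], "roll": 0, "fingers": 1},
])

```text
clock: 12.33
eef_pos: [0.538, 0.0697, 0.1487]
tool_rot: [0.741, 0.672, -0.0, -0.0]
ft_force: [-0.1, -0.9, -0.0]
grip_width: 0.0
```

play_rows([
  {"translation": [0, 0, 0.1], "roll": 0, "fingers": 1},
  {"translation": [0, 0, 0.2], "roll": 0, "fingers": 1},
  {"translation": [0, 0, 0.2], "roll": 0, "fingers": 1},
])

```text
clock: 12.58
eef_pos: [0.5379, 0.0697, 0.1466]
tool_rot: [0.741, 0.672, -0.0, -0.0]
ft_force: [-0.2, 0.3, -0.0]
grip_width: 0.0002
```

play_rows([
  {"translation": [0, 0, 0.1], "roll": 0, "fingers": 1},
  {"translation": [0, 0, 0.15], "roll": 0, "fingers": 1},
  {"translation": [0, 0, 0.15], "roll": 0, "fingers": 1},
])

```text
clock: 12.83
eef_pos: [0.5381, 0.0697, 0.1454]
tool_rot: [0.741, 0.672, 0.0, 0.0]
ft_force: [-1.2, 0.6, 0.9]
grip_width: 0.0004
```

play_rows([
  {"translation": [0, 0, 0.1], "roll": 0, "fingers": 1},
  {"translation": [0, 0, 0.15], "roll": 0, "fingers": 1},
  {"translation": [0, 0, 0.15], "roll": 0, "fingers": 1},
])

```text
clock: 13.08
eef_pos: [0.5382, 0.0697, 0.1448]
tool_rot: [0.741, 0.672, 0.0, 0.0]
ft_force: [-0.6, -0.4, 5.0]
grip_width: -0.0001
```

play_rows([
  {"translation": [0, 0, 0.1], "roll": 0, "fingers": 1},
  {"translation": [0, 0, 0.15], "roll": 0, "fingers": 1},
  {"translation": [0, 0, 0.15], "roll": 0, "fingers": 1},
])

```text
clock: 13.33
eef_pos: [0.5382, 0.0697, 0.1435]
tool_rot: [0.741, 0.672, 0.001, 0.0]
ft_force: [-2.1, -0.4, 7.5]
grip_width: -0.0
```

play_rows([
  {"translation": [0, 0, 0.1], "roll": 0, "fingers": 1},
  {"translation": [0, 0, 0.1], "roll": 0, "fingers": 1},
  {"translation": [0, 0, 0.1], "roll": 0, "fingers": 1},
])

```text
clock: 13.58
eef_pos: [0.5382, 0.0698, 0.1426]
tool_rot: [0.741, 0.672, 0.001, 0.0]
ft_force: [-1.9, -0.0, 8.4]
grip_width: -0.0002
```

```bash
python3 -c "
from h import *;st()
w=bot.camera('wrist');np.savez('pics/w9.npz',**w)
def cen(im):
  r=(im[:,:,0]>2*im[:,:,1])&(im[:,:,0]>2*im[:,:,2])&(im[:,:,0]>90);r[:200]=0;r[:,:250]=0;r[:,400:]=0;y,x=np.nonzero(r);return x.min(),x.max(),y.min(),y.max()
for n in('w8','w9'):
  w=load(n);a=cen(w['pixels'].astype(int));print(n,a)
  for z in(70,80,90,100):print(z,[lf(plane(w,p,z/1e3)).tolist() for p in((a[0],a[2]),(a[1],a[2]))])
"
```

```text
t 13.5833 tcp lf [-1.340e+01  1.000e-01  1.426e+02] back 43.6 tip z 141.6 xdir 84.41 quat [7.407e-01 6.718e-01 5.000e-04 3.000e-04] F lf [-1.9 -0.2  8.4]
w8 (np.int64(299), np.int64(345), np.int64(241), np.int64(293))
70 [[-66.8, -15.2, 70.0], [-66.7, 16.1, 70.0]]
80 [[-69.8, -14.5, 80.0], [-69.8, 15.5, 80.0]]
90 [[-72.8, -13.9, 90.0], [-72.8, 14.8, 90.0]]
100 [[-75.9, -13.3, 100.0], [-75.8, 14.2, 100.0]]
w9 (np.int64(294), np.int64(350), np.int64(200), np.int64(228))
70 [[-50.1, -14.9, 70.0], [-50.2, 15.9, 70.0]]
80 [[-52.0, -14.1, 80.0], [-52.1, 15.1, 80.0]]
90 [[-53.9, -13.4, 90.0], [-53.9, 14.3, 90.0]]
100 [[-55.8, -12.6, 100.0], [-55.8, 13.5, 100.0]]
```

The bar is yielding at 7.5–8.4 N, as expected for seating. Continue until the force rises.

play_rows([
  {"translation": [0, 0, 0.1], "roll": 0, "fingers": 1},
  {"translation": [0, 0, 0.1], "roll": 0, "fingers": 1},
  {"translation": [0, 0, 0.1], "roll": 0, "fingers": 1},
])

```text
clock: 13.88
eef_pos: [0.5381, 0.0698, 0.1417]
tool_rot: [0.741, 0.672, 0.001, 0.0]
ft_force: [-2.4, 0.8, 7.5]
grip_width: -0.0002
```

play_rows([
  {"translation": [0, 0, 0.1], "roll": 0, "fingers": 1},
  {"translation": [0, 0, 0.1], "roll": 0, "fingers": 1},
  {"translation": [0, 0, 0.1], "roll": 0, "fingers": 1},
])

```text
clock: 14.13
eef_pos: [0.5382, 0.0698, 0.1412]
tool_rot: [0.741, 0.672, 0.001, 0.0]
ft_force: [-4.4, -0.3, 10.7]
grip_width: -0.0002
```

play_rows([
  {"translation": [0, 0, 0.1], "roll": 0, "fingers": 1},
  {"translation": [0, 0, 0.1], "roll": 0, "fingers": 1},
  {"translation": [0, 0, 0.1], "roll": 0, "fingers": 1},
])

```text
clock: 14.38
eef_pos: [0.5382, 0.0698, 0.1409]
tool_rot: [0.741, 0.672, 0.001, 0.001]
ft_force: [-5.6, -0.5, 13.4]
grip_width: 0.0002
```

play_rows([
  {"translation": [0, 0, 0.05], "roll": 0, "fingers": 1},
  {"translation": [0, 0, 0.05], "roll": 0, "fingers": 1},
  {"translation": [0, 0, 0.05], "roll": 0, "fingers": 1},
])

```text
clock: 14.63
eef_pos: [0.5382, 0.0698, 0.1407]
tool_rot: [0.741, 0.672, 0.001, 0.001]
ft_force: [-5.4, -0.6, 16.1]
grip_width: 0.0002
```

The force rose to 16 N with the tip stopped at z≈126.7, so the bar is seated. Withdraw, open, and turn to the lever-pressing orientation.

play_rows([
  {"translation": [0, 0, -1.5], "roll": 0, "fingers": 1},
  {"translation": [0, 0, -4], "roll": 0, "fingers": 1},
  {"translation": [0, -3, -6], "roll": 0, "fingers": 1},
  {"translation": [-0.6, -7, -6], "roll": 7, "fingers": 1},
  {"translation": [-1.3, -10, -6], "roll": 14, "fingers": -1},
  {"translation": [-2, -11.7, -6], "roll": 21, "fingers": -1},
  {"translation": [-2.6, -11.7, -6], "roll": 28, "fingers": -1},
  {"translation": [-2.6, -11.7, -6], "roll": 35, "fingers": -1},
  {"translation": [-2.6, -11.7, -6], "roll": 35, "fingers": -1},
  {"translation": [-2.6, -11.7, -6], "roll": 35, "fingers": -1},
  {"translation": [-2.6, -11.7, -6], "roll": 35, "fingers": -1},
  {"translation": [-2.6, -11.7, -6], "roll": 35, "fingers": -1},
])

```text
clock: 15.63
eef_pos: [0.4193, 0.0553, 0.1977]
tool_rot: [0.908, 0.419, -0.0, -0.0]
ft_force: [-0.5, 0.2, 0.1]
grip_width: 0.0854
```

Run:
```python
from h import *;st()
from scipy.spatial.transform import Rotation as R
w=bot.camera('wrist');np.savez('pics/w10.npz',**w);o=bot.get_obs();print(o['grip_width'])
c=bot.camera('top');np.savez('pics/top10.npz',**c)
a=w['pixels'][:,:,::-1];b=cv2.resize(c['pixels'][290:350,280:330,::-1],None,fx=4,fy=4,interpolation=cv2.INTER_CUBIC)
H=np.zeros((480,800,3),np.uint8);H[:,:600]=cv2.resize(a,(600,450))[:450].copy() if False else 0
H[:450,:600]=cv2.resize(a,(600,450));H[:240,600:800]=b;cv2.imwrite('pics/w10.png',H)
r=np.arange
for h in(7,11.5):
  for q,rr in((1.1,50),(.9,48),(.7,45),(.5,42),(.3,38),(.15,34),(0,30),(-.03,30)):
    f=q+.105;X=14+rr*np.sin(f)+h*np.cos(f);z=78-rr*np.cos(f)+h*np.sin(f);print(h,q,'X',round(X,1),'tipz',round(z,1))
```

```text
t 15.6333 tcp lf [-130.3  -25.9  197.7] back -73.30000000000001 tip z 196.7 xdir 49.52 quat [ 9.081e-01  4.188e-01 -1.000e-04 -0.000e+00] F lf [-0.5  0.1  0.1]
0.08544626818445457
7 1.1 X 63.2 tipz 66.7
7 0.9 X 58.3 tipz 58.2
7 0.7 X 51.3 tipz 51.9
7 0.5 X 43.6 tipz 47.4
7 0.3 X 35.4 tipz 45.8
7 0.15 X 29.3 tipz 46.9
7 0 X 24.1 tipz 48.9
7 -0.03 X 23.2 tipz 48.6
11.5 1.1 X 64.8 tipz 70.9
11.5 0.9 X 60.7 tipz 62.0
11.5 0.7 X 54.4 tipz 55.1
11.5 0.5 X 47.3 tipz 50.0
11.5 0.3 X 39.5 tipz 47.6
11.5 0.15 X 33.7 tipz 48.0
11.5 0 X 28.6 tipz 49.4
11.5 -0.03 X 27.7 tipz 48.9
```

View pics/w10.png

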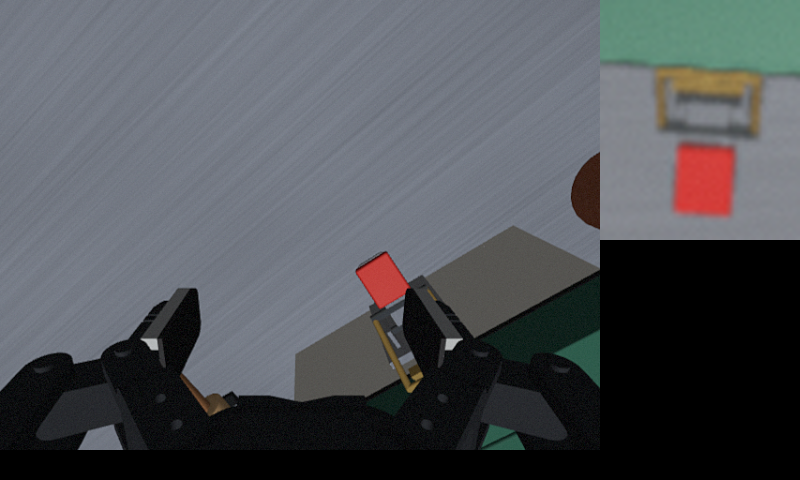

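The wrist view (sleeve at (383,280), loop lying in over the keeper at (410,375)) and the top crop both show the bar in at the lid. Triangulate the sleeve's ends to get lever angle and sleeve height.

Run:
```python
from h import *
w=load('w10');c=load('top10')
def red(im):
  im=im.astype(int);m=((im[:,:,0]>2*im[:,:,1])&(im[:,:,0]>2*im[:,:,2])&(im[:,:,0]>140)).astype(np.uint8)
  cs=cv2.findContours(m,0,1)[0];return cs
for n,d in(('w',w),('c',c)):
  for k in red(d['pixels']):
    if cv2.contourArea(k)>100:
      x,y=k[:,0].mean(0)
      if n=='w' and 300<x<480 or n=='c' and 290<x<320:
        r=cv2.boxPoints(cv2.minAreaRect(k));print(n,r.tolist())
        d['r']=r
def mids(r):
  r=r[np.argsort(r[:,1])];return r[:2].mean(0),r[2:].mean(0)
wo,wi=mids(w['r']);ci,co=mids(c['r'])
for a,b in((wo,co),(wi,ci)):
  X,e=tri([ray(w,a),ray(c,b)]);print(lf(X),np.round(np.array(e)*1e3,1))
```

```text
w [[379.1722106933594, 290.1880798339844], [412.3532409667969, 268.6203918457031], [438.3532409667969, 308.6203918457031], [405.1722106933594, 330.1880798339844]]
c [[299.0, 326.0], [312.0, 326.0], [312.0, 343.0], [299.0, 343.0]]
[-72.3  -0.2  72.2] [1. 1.]
[-37.9   0.8  80.9] [0.3 0.3]
```

Sleeve face: lever at q≈1.22, face ≈8.6 mm off the lever line (p≈6). Loop seated geometry matches. I'll come down over the sleeve with the open finger's corner.

play_rows([
  {"translation": [0.7, 1.2, 3], "roll": 0, "fingers": -1},
  {"translation": [1.35, 2.34, 6], "roll": 0, "fingers": -1},
  {"translation": [1.35, 2.34, 9], "roll": 0, "fingers": -1},
  {"translation": [1.35, 2.34, 11], "roll": 0, "fingers": -1},
  {"translation": [1.35, 2.34, 11.7], "roll": 0, "fingers": -1},
  {"translation": [1.35, 2.34, 11.7], "roll": 0, "fingers": -1},
  {"translation": [1.35, 2.34, 11.7], "roll": 0, "fingers": -1},
])

```text
clock: 16.32
eef_pos: [0.446, 0.0503, 0.0812]
tool_rot: [0.908, 0.418, 0.0, 0.0]
ft_force: [-0.7, -0.2, 0.1]
grip_width: 0.0855
```

play_rows([
  {"translation": [0, 0, 0.3], "roll": 0, "fingers": -1},
  {"translation": [0.03, 0.05, 0.6], "roll": 0, "fingers": -1},
  {"translation": [0.1, 0.14, 1.2], "roll": 0, "fingers": -1},
  {"translation": [0.1, 0.14, 1.2], "roll": 0, "fingers": -1},
])

```text
clock: 16.65
eef_pos: [0.4478, 0.0502, 0.0688]
tool_rot: [0.908, 0.418, 0.001, 0.0]
ft_force: [0.4, 0.1, 0.6]
grip_width: 0.0855
```

```bash
python3 -c "
from h import *;st()"
```

```text
t 16.65 tcp lf [-101.4  -28.3   68.8] back -44.400000000000006 tip z 67.8 xdir 49.42 quat [9.084e-01 4.180e-01 5.000e-04 1.000e-04] F lf [0.4 0.1 0.6]
```

play_rows([
  {"translation": [0.15, 0.22, 0.4], "roll": 0, "fingers": -1},
  {"translation": [0.32, 0.45, 0.75], "roll": 0, "fingers": -1},
  {"translation": [0.32, 0.45, 0.75], "roll": 0, "fingers": -1},
])

```text
clock: 16.9
eef_pos: [0.452, 0.0496, 0.0604]
tool_rot: [0.908, 0.418, -0.001, -0.001]
ft_force: [-2.7, 1.7, 1.0]
grip_width: 0.0853
```

play_rows([
  {"translation": [0.13, 0.2, 0.2], "roll": 0, "fingers": -1},
  {"translation": [0.2, 0.29, 0.3], "roll": 0, "fingers": -1},
  {"translation": [0.2, 0.29, 0.3], "roll": 0, "fingers": -1},
])

```text
clock: 17.15
eef_pos: [0.4543, 0.0493, 0.0573]
tool_rot: [0.908, 0.418, -0.002, -0.001]
ft_force: [-5.8, 0.8, 2.0]
grip_width: 0.085
```

play_rows([
  {"translation": [0.13, 0.2, 0.15], "roll": 0, "fingers": -1},
  {"translation": [0.2, 0.29, 0.25], "roll": 0, "fingers": -1},
  {"translation": [0.2, 0.29, 0.25], "roll": 0, "fingers": -1},
])

```text
clock: 17.4
eef_pos: [0.4568, 0.0489, 0.0545]
tool_rot: [0.908, 0.418, -0.003, -0.001]
ft_force: [-6.5, 0.4, 1.9]
grip_width: 0.0856
```

```bash
python3 -c "
from h import *;st()"
```

```text
t 17.4 tcp lf [-92.4 -28.7  54.5] back -35.400000000000006 tip z 53.5 xdir 49.46 quat [ 0.9083  0.4183 -0.003  -0.0015] F lf [-6.5 -0.3  1.9]
```

play_rows([
  {"translation": [0.12, 0.16, 0.05], "roll": 0, "fingers": -1},
  {"translation": [0.23, 0.33, 0.1], "roll": 0, "fingers": -1},
  {"translation": [0.23, 0.33, 0.1], "roll": 0, "fingers": -1},
])

```text
clock: 17.65
eef_pos: [0.4596, 0.0484, 0.0531]
tool_rot: [0.908, 0.418, -0.004, -0.002]
ft_force: [-8.8, -0.5, 1.7]
grip_width: 0.0849
```

play_rows([
  {"translation": [0.12, 0.16, 0.05], "roll": 0, "fingers": -1},
  {"translation": [0.23, 0.33, 0.1], "roll": 0, "fingers": -1},
  {"translation": [0.23, 0.33, 0.1], "roll": 0, "fingers": -1},
])

```text
clock: 17.9
eef_pos: [0.4626, 0.0479, 0.0517]
tool_rot: [0.908, 0.418, -0.005, -0.002]
ft_force: [-9.9, 0.7, 1.2]
grip_width: 0.0856
```

play_rows([
  {"translation": [0.12, 0.16, 0], "roll": 0, "fingers": -1},
  {"translation": [0.23, 0.33, 0], "roll": 0, "fingers": -1},
  {"translation": [0.23, 0.33, 0], "roll": 0, "fingers": -1},
])

```text
clock: 18.15
eef_pos: [0.4658, 0.0474, 0.0514]
tool_rot: [0.908, 0.418, -0.006, -0.002]
ft_force: [-10.5, 0.9, 1.0]
grip_width: 0.0856
```

```bash
cat >> h.py <<'E'
def lev(h=8.6):
    st();t=lf(bot.get_obs()['eef_pos']);X=-(t[0]+38.8)-14;Z=78-(t[2]-1);r=np.sqrt(X*X+Z*Z-h*h);print('r',round(r,1),'q',round(np.arctan2(X,Z)-np.arctan2(h,r)-.105,3))
E
python3 -c "
from h import *;lev()"
```

```text
t 18.15 tcp lf [-83.3 -29.3  51.4] back -26.299999999999997 tip z 50.4 xdir 49.47 quat [ 0.9082  0.4184 -0.006  -0.0024] F lf [-10.5  -0.1   1. ]
r 40.2 q 0.52
```

play_rows([
  {"translation": [0.12, 0.16, 0], "roll": 0, "fingers": -1},
  {"translation": [0.23, 0.33, 0], "roll": 0, "fingers": -1},
  {"translation": [0.23, 0.33, 0], "roll": 0, "fingers": -1},
])

```text
clock: 18.4
eef_pos: [0.4689, 0.0469, 0.051]
tool_rot: [0.908, 0.418, -0.007, -0.003]
ft_force: [-11.1, 0.3, 0.1]
grip_width: 0.0853
```

play_rows([
  {"translation": [0.12, 0.16, 0], "roll": 0, "fingers": -1},
  {"translation": [0.23, 0.33, 0], "roll": 0, "fingers": -1},
  {"translation": [0.23, 0.33, 0], "roll": 0, "fingers": -1},
])

```text
clock: 18.65
eef_pos: [0.4724, 0.0464, 0.0506]
tool_rot: [0.908, 0.418, -0.007, -0.003]
ft_force: [-11.8, 0.7, -1.3]
grip_width: 0.0854
```

```bash
python3 -c "
from h import *;lev()"
```

```text
t 18.65 tcp lf [-76.6 -29.7  50.6] back -19.599999999999994 tip z 49.6 xdir 49.48 quat [ 0.9082  0.4185 -0.0074 -0.0028] F lf [-11.8  -0.5  -1.3]
r 36.0 q 0.358
```

play_rows([
  {"translation": [0.12, 0.16, -0.05], "roll": 0, "fingers": -1},
  {"translation": [0.23, 0.33, -0.1], "roll": 0, "fingers": -1},
  {"translation": [0.23, 0.33, -0.1], "roll": 0, "fingers": -1},
])

```text
clock: 18.9
eef_pos: [0.4762, 0.0458, 0.0514]
tool_rot: [0.908, 0.418, -0.008, -0.003]
ft_force: [-11.7, 0.2, -2.9]
grip_width: 0.0851
```

play_rows([
  {"translation": [0.1, 0.14, -0.05], "roll": 0, "fingers": -1},
  {"translation": [0.17, 0.25, -0.1], "roll": 0, "fingers": -1},
  {"translation": [0.17, 0.25, -0.1], "roll": 0, "fingers": -1},
])

```text
clock: 19.15
eef_pos: [0.4792, 0.0454, 0.0523]
tool_rot: [0.908, 0.418, -0.008, -0.003]
ft_force: [-12.3, 0.1, -4.6]
grip_width: 0.0856
```

```bash
python3 -c "
from h import *;lev()"
```

```text
t 19.15 tcp lf [-69.7 -29.9  52.3] back -12.700000000000003 tip z 51.3 xdir 49.46 quat [ 0.9082  0.4184 -0.0078 -0.0026] F lf [-12.3  -1.2  -4.6]
r 30.4 q 0.184
```

play_rows([
  {"translation": [0.07, 0.1, 0], "roll": 0, "fingers": -1},
  {"translation": [0.12, 0.17, 0], "roll": 0, "fingers": -1},
  {"translation": [0.12, 0.17, 0], "roll": 0, "fingers": -1},
])

```text
clock: 19.4
eef_pos: [0.4823, 0.0452, 0.0525]
tool_rot: [0.908, 0.418, -0.007, -0.002]
ft_force: [-8.8, -1.5, -3.9]
grip_width: 0.0859
```

play_rows([
  {"translation": [0.07, 0.1, 0], "roll": 0, "fingers": -1},
  {"translation": [0.12, 0.17, 0], "roll": 0, "fingers": -1},
  {"translation": [0.12, 0.17, 0], "roll": 0, "fingers": -1},
])

```text
clock: 19.65
eef_pos: [0.4855, 0.0453, 0.0532]
tool_rot: [0.908, 0.418, -0.006, -0.002]
ft_force: [-9.3, 0.0, -1.4]
grip_width: 0.0854
```

```bash
python3 -c "
from h import *;lev()"
```

```text
t 19.65 tcp lf [-63.5 -29.5  53.2] back -6.5 tip z 52.2 xdir 49.47 quat [ 0.9082  0.4184 -0.0056 -0.002 ] F lf [-9.3 -0.9 -1.4]
r 26.6 q -0.025
```

Near home by estimate; press on to the stop.

play_rows([
  {"translation": [0.07, 0.1, 0], "roll": 0, "fingers": -1},
  {"translation": [0.12, 0.17, 0], "roll": 0, "fingers": -1},
  {"translation": [0.12, 0.17, 0], "roll": 0, "fingers": -1},
])

```text
clock: 19.9
eef_pos: [0.4856, 0.0452, 0.053]
tool_rot: [0.908, 0.419, -0.007, -0.003]
ft_force: [-13.8, -0.2, 2.3]
grip_width: 0.0853
```

play_rows([
  {"translation": [0.07, 0.1, 0], "roll": 0, "fingers": -1},
  {"translation": [0.12, 0.17, 0], "roll": 0, "fingers": -1},
  {"translation": [0.12, 0.17, 0], "roll": 0, "fingers": -1},
])

```text
clock: 20.15
eef_pos: [0.4857, 0.0453, 0.0531]
tool_rot: [0.908, 0.419, -0.009, -0.004]
ft_force: [-20.0, 1.0, 6.1]
grip_width: 0.0855
```

```bash
python3 -c "
from h import *;lev()"
```

```text
t 20.15 tcp lf [-63.2 -29.5  53.1] back -6.200000000000003 tip z 52.1 xdir 49.58 quat [ 0.9078  0.4193 -0.0087 -0.0039] F lf [-20.   -1.    6.1]
r 26.6 q -0.036
```

Hard stop: 20 N with no motion. Back straight off and check the latch.

play_rows([
  {"translation": [-0.5, -0.7, 0], "roll": 0, "fingers": -1},
  {"translation": [-1.5, -2.1, 0], "roll": 0, "fingers": -1},
  {"translation": [-3.4, -4.9, 0], "roll": 0, "fingers": -1},
  {"translation": [-5, -7.2, -2], "roll": 0, "fingers": -1},
  {"translation": [-5, -7.2, -6], "roll": 0, "fingers": -1},
  {"translation": [-5, -7.2, -10], "roll": 0, "fingers": -1},
  {"translation": [-5, -7.2, -14], "roll": 0, "fingers": -1},
  {"translation": [-5, -7.2, -14], "roll": 0, "fingers": -1},
  {"translation": [-5, -7.2, -14], "roll": 0, "fingers": -1},
])

```text
clock: 20.9
eef_pos: [0.4111, 0.0545, 0.1989]
tool_rot: [0.909, 0.418, 0.004, 0.002]
ft_force: [0.9, -0.4, -0.2]
grip_width: 0.0857
```

Run:
```python
from h import *;st()
w=bot.camera('wrist');c=bot.camera('top');np.savez('pics/w11.npz',**w);np.savez('pics/top11.npz',**c)
H=np.zeros((480,800,3),np.uint8)
P=lambda X,y,z:np.append(mid+ex*X/1e3+ey*y/1e3,z/1e3)
u=proj(w,P(-10,0,90)).astype(int);print(u)
x0=min(max(u[0]-90,0),460);y0=min(max(u[1]-80,0),320)
H[:,:540]=cv2.resize(w['pixels'][y0:y0+160,x0:x0+180,::-1],(540,480),interpolation=cv2.INTER_CUBIC)
H[:240,560:760]=cv2.resize(c['pixels'][290:350,280:330,::-1],(200,240),interpolation=cv2.INTER_CUBIC);cv2.imwrite('pics/w11.png',H)
for n,d in(('w',w),('c',c)):
  im=d['pixels'].astype(int);m=((im[:,:,0]>2*im[:,:,1])&(im[:,:,0]>2*im[:,:,2])&(im[:,:,0]>120)).astype(np.uint8)
  for k in cv2.findContours(m,0,1)[0]:
    if cv2.contourArea(k)>15:print(n,cv2.boundingRect(k),cv2.boxPoints(cv2.minAreaRect(k)).round().tolist())
h=8.6
for q in(0,.1,.3):
  f=q+.105
  for r in(23,59):
    X,z=-(14+r*np.sin(f)+h*np.cos(f)),78-r*np.cos(f)+h*np.sin(f);print('exp',q,r,[(n,proj(d,P(X,y,z)).round(1).tolist()) for n,d in(('w',w),('c',c)) for y in(-15,15)])
```

```text
t 20.9 tcp lf [-138.4  -27.6  198.9] back -81.4 tip z 197.9 xdir 49.4 quat [0.9085 0.4178 0.0043 0.0016] F lf [ 1.  -0.3 -0.2]
[449 357]
w (411, 314, 21, 21) [[410.0, 326.0], [431.0, 314.0], [437.0, 323.0], [416.0, 336.0]]
c (301, 317, 13, 5) [[301.0, 317.0], [313.0, 317.0], [313.0, 321.0], [301.0, 321.0]]
exp 0 23 [('w', [410.9, 329.3]), ('w', [442.6, 310.5]), ('c', [314.0, 320.1]), ('c', [299.8, 319.1])]
exp 0 59 [('w', [399.6, 305.9]), ('w', [427.9, 288.6]), ('c', [314.2, 321.7]), ('c', [300.4, 320.7])]
exp 0.1 23 [('w', [410.0, 328.1]), ('w', [441.8, 309.3]), ('c', [313.9, 321.1]), ('c', [299.7, 320.1])]
exp 0.1 59 [('w', [396.7, 302.1]), ('w', [425.3, 284.7]), ('c', [314.0, 324.4]), ('c', [300.2, 323.4])]
exp 0.3 23 [('w', [408.4, 326.6]), ('w', [440.6, 307.5]), ('c', [313.8, 323.0]), ('c', [299.5, 322.0])]
exp 0.3 59 [('w', [391.6, 295.8]), ('w', [420.8, 277.9]), ('c', [313.6, 329.4]), ('c', [299.7, 328.4])]
```

View pics/w11.png

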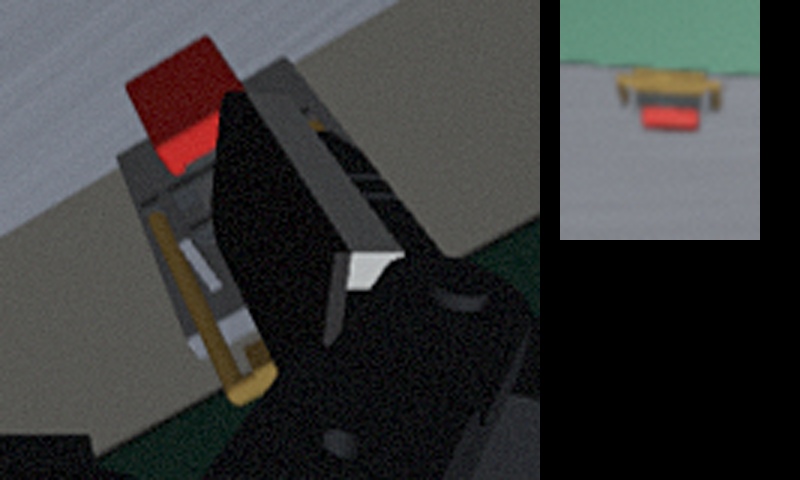

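The lever hangs home, with the sleeve's lower end in the crop at (127,85)/(208,37), matching the prediction for q≈0, and the loop lies over the keeper. To rule out that the gripper body (rather than the lever stop) took that force, I'll press once more a bit lower and check the moment.

play_rows([
  {"translation": [0, 0, 4], "roll": 0, "fingers": -1},
  {"translation": [0, 0, 8], "roll": 0, "fingers": -1},
  {"translation": [0, 0, 12], "roll": 0, "fingers": -1},
  {"translation": [0, 0, 15.2], "roll": 0, "fingers": -1},
  {"translation": [1.2, 1.7, 15.2], "roll": 0, "fingers": -1},
  {"translation": [2.4, 3.4, 15.2], "roll": 0, "fingers": -1},
  {"translation": [3.1, 4.4, 15.2], "roll": 0, "fingers": -1},
  {"translation": [3.6, 5.2, 15.2], "roll": 0, "fingers": -1},
  {"translation": [3.9, 5.6, 15.2], "roll": 0, "fingers": -1},
  {"translation": [3.9, 5.6, 15.2], "roll": 0, "fingers": -1},
  {"translation": [3.9, 5.6, 15.2], "roll": 0, "fingers": -1},
])

```text
clock: 21.92
eef_pos: [0.4748, 0.0473, 0.0431]
tool_rot: [0.908, 0.418, -0.001, -0.0]
ft_force: [0.0, -0.1, -0.4]
grip_width: 0.0851
```

play_rows([
  {"translation": [0.1, 0.15, 0], "roll": 0, "fingers": -1},
  {"translation": [0.2, 0.28, 0], "roll": 0, "fingers": -1},
  {"translation": [0.2, 0.28, 0], "roll": 0, "fingers": -1},
])

```text
clock: 22.17
eef_pos: [0.4791, 0.0472, 0.044]
tool_rot: [0.908, 0.418, 0.0, -0.0]
ft_force: [0.1, 0.1, 0.9]
grip_width: 0.0854
```

```bash
python3 -c "
from h import *;lev();o=bot.get_obs();print(o['ft_torque'],o['ft_force'])"
```

```text
t 22.1667 tcp lf [-70.  -28.2  44. ] back -13.0 tip z 43.0 xdir 49.42 quat [ 9.084e-01  4.181e-01  1.000e-04 -0.000e+00] F lf [0.1 0.1 0.9]
r 38.0 q 0.129
[ 0.01378569 -0.097855    0.06306776] [0.06379791 0.07971339 0.86737908]
```

play_rows([
  {"translation": [0.1, 0.15, 0], "roll": 0, "fingers": -1},
  {"translation": [0.2, 0.28, 0], "roll": 0, "fingers": -1},
  {"translation": [0.2, 0.28, 0], "roll": 0, "fingers": -1},
  {"translation": [0.2, 0.28, 0], "roll": 0, "fingers": -1},
])

```text
clock: 22.5
eef_pos: [0.4834, 0.0468, 0.0442]
tool_rot: [0.908, 0.418, 0.001, 0.0]
ft_force: [0.5, -1.3, 1.7]
grip_width: 0.0857
```

play_rows([
  {"translation": [0.06, 0.08, 0], "roll": 0, "fingers": -1},
  {"translation": [0.12, 0.16, 0], "roll": 0, "fingers": -1},
  {"translation": [0.12, 0.16, 0], "roll": 0, "fingers": -1},
  {"translation": [0.12, 0.16, 0], "roll": 0, "fingers": -1},
])

```text
clock: 22.83
eef_pos: [0.484, 0.0468, 0.044]
tool_rot: [0.908, 0.418, -0.0, -0.0]
ft_force: [-3.1, 0.0, 6.2]
grip_width: 0.0858
```

```bash
python3 -c "
from h import *;lev();o=bot.get_obs();print(o['ft_torque'],o['ft_force'])"
```

```text
t 22.8333 tcp lf [-65.1 -28.1  44. ] back -8.099999999999994 tip z 43.0 xdir 49.43 quat [ 9.084e-01  4.181e-01 -5.000e-04 -5.000e-04] F lf [-3.1 -0.3  6.2]
r 36.1 q -0.001
[0.26039255 0.33273928 0.11900179] [-3.13450096  0.02182672  6.16536368]
```

This time the contact came with a mostly upward force (Fz 6, Fx −3), so it was likely the finger knuckle on the bracket rather than the sleeve, and this height isn't a clean test. I'll back off, go up to tip z≈54 and press again, reading the moment.

play_rows([
  {"translation": [-0.5, -0.7, 0], "roll": 0, "fingers": -1},
  {"translation": [-1.2, -1.7, 0], "roll": 0, "fingers": -1},
  {"translation": [-1.2, -1.7, -0.6], "roll": 0, "fingers": -1},
  {"translation": [-1.2, -1.7, -1.1], "roll": 0, "fingers": -1},
  {"translation": [-0.8, -1.1, -1.1], "roll": 0, "fingers": -1},
  {"translation": [-0.4, -0.5, -1.1], "roll": 0, "fingers": -1},
  {"translation": [-0.2, -0.3, -1.1], "roll": 0, "fingers": -1},
  {"translation": [-0.1, -0.15, -1.1], "roll": 0, "fingers": -1},
  {"translation": [-0.1, -0.15, -1.1], "roll": 0, "fingers": -1},
  {"translation": [-0.1, -0.15, -1.1], "roll": 0, "fingers": -1},
])

```text
clock: 23.67
eef_pos: [0.4829, 0.0468, 0.0545]
tool_rot: [0.909, 0.418, -0.0, -0.0]
ft_force: [-0.3, 0.0, -0.5]
grip_width: 0.0854
```

```bash
python3 -c "
from h import *;lev();o=bot.get_obs();print(o['ft_torque'],o['ft_force'])"
```

```text
t 23.6667 tcp lf [-66.2 -28.2  54.5] back -9.200000000000003 tip z 53.5 xdir 49.4 quat [ 9.085e-01  4.179e-01 -3.000e-04 -1.000e-04] F lf [-0.3  0.  -0.5]
r 26.6 q 0.082
[ 0.05170378 -0.03158881  0.00480434] [-0.25254367  0.04542603 -0.46142436]
```

play_rows([
  {"translation": [0.06, 0.08, 0], "roll": 0, "fingers": -1},
  {"translation": [0.12, 0.16, 0], "roll": 0, "fingers": -1},
  {"translation": [0.12, 0.16, 0], "roll": 0, "fingers": -1},
  {"translation": [0.12, 0.16, 0], "roll": 0, "fingers": -1},
])

```text
clock: 24.0
eef_pos: [0.4848, 0.0468, 0.0548]
tool_rot: [0.908, 0.418, -0.0, -0.0]
ft_force: [-1.0, 1.2, -1.1]
grip_width: 0.0856
```

```bash
python3 -c "
from h import *;lev();o=bot.get_obs();print(o['ft_torque'],o['ft_force'])"
```

```text
t 24.0 tcp lf [-64.3 -28.   54.8] back -7.299999999999997 tip z 53.8 xdir 49.42 quat [ 0.9084  0.418  -0.     -0.    ] F lf [-1.1  1.1 -1.1]
r 25.4 q 0.012
[-0.00479434 -0.0159802  -0.06732958] [-0.97464679  1.22381729 -1.09658537]
```

play_rows([
  {"translation": [0.06, 0.08, 0], "roll": 0, "fingers": -1},
  {"translation": [0.12, 0.16, 0], "roll": 0, "fingers": -1},
  {"translation": [0.12, 0.16, 0], "roll": 0, "fingers": -1},
  {"translation": [0.12, 0.16, 0], "roll": 0, "fingers": -1},
])

```text
clock: 24.33
eef_pos: [0.486, 0.0467, 0.0545]
tool_rot: [0.908, 0.418, -0.001, -0.0]
ft_force: [-3.4, 0.1, 0.8]
grip_width: 0.0854
```

```bash
python3 -c "
from h import *;lev();o=bot.get_obs();print(o['ft_torque'],o['ft_force'])"
```

```text
t 24.3333 tcp lf [-63.1 -28.   54.5] back -6.100000000000001 tip z 53.5 xdir 49.43 quat [ 9.084e-01  4.181e-01 -9.000e-04 -4.000e-04] F lf [-3.3 -0.3  0.8]
r 25.1 q -0.037
[0.06090708 0.57774008 0.07951919] [-3.35629537  0.07248363  0.77419136]
```

play_rows([
  {"translation": [0.06, 0.08, 0], "roll": 0, "fingers": -1},
  {"translation": [0.12, 0.16, 0], "roll": 0, "fingers": -1},
  {"translation": [0.12, 0.16, 0], "roll": 0, "fingers": -1},
  {"translation": [0.12, 0.16, 0], "roll": 0, "fingers": -1},
])

```text
clock: 24.67
eef_pos: [0.4863, 0.0467, 0.0543]
tool_rot: [0.908, 0.418, -0.002, -0.001]
ft_force: [-7.7, 2.2, 3.5]
grip_width: 0.0854
```

```bash
python3 -c "
from h import *;lev();o=bot.get_obs();print(o['ft_torque'],o['ft_force'])"
```

```text
t 24.6667 tcp lf [-62.8 -28.   54.3] back -5.799999999999997 tip z 53.3 xdir 49.47 quat [ 0.9083  0.4184 -0.0022 -0.0013] F lf [-7.9  1.4  3.5]
r 25.2 q -0.049
[0.25176154 1.21145917 0.26483581] [-7.72557769  2.18098734  3.45296128]
```

Contact is at the same place as the first press (TCP −63.1 vs −63.2), and the moment puts it at tip height on the sleeve, so the lever itself is on its stop. One last firm press below 25 N, then withdraw.

play_rows([
  {"translation": [0.06, 0.08, 0], "roll": 0, "fingers": -1},
  {"translation": [0.12, 0.16, 0], "roll": 0, "fingers": -1},
  {"translation": [0.18, 0.25, 0], "roll": 0, "fingers": -1},
  {"translation": [0.23, 0.33, 0], "roll": 0, "fingers": -1},
  {"translation": [0.23, 0.33, 0], "roll": 0, "fingers": -1},
])

```text
clock: 25.08
eef_pos: [0.4865, 0.0473, 0.0535]
tool_rot: [0.908, 0.419, -0.005, -0.004]
ft_force: [-13.5, 5.4, 3.9]
grip_width: 0.0854
```

```bash
python3 -c "
from h import *;lev();o=bot.get_obs();print(o['ft_torque'],o['ft_force'])"
```

```text
t 25.0833 tcp lf [-62.6 -27.4  53.5] back -5.600000000000001 tip z 52.5 xdir 49.58 quat [ 0.9078  0.4193 -0.0051 -0.0039] F lf [-14.    4.    3.9]
r 25.9 q -0.058
[1.03139631 2.49219608 0.62690184] [-13.54427974   5.38332242   3.89095132]
```

play_rows([
  {"translation": [-0.5, -0.7, 0], "roll": 0, "fingers": -1},
  {"translation": [-1.5, -2.1, 0], "roll": 0, "fingers": -1},
  {"translation": [-3.4, -4.9, 0], "roll": 0, "fingers": -1},
  {"translation": [-5.7, -8.2, -2], "roll": 0, "fingers": -1},
  {"translation": [-8, -11, -2], "roll": 0, "fingers": -1},
  {"translation": [-8, -11, -6], "roll": 0, "fingers": -1},
  {"translation": [-8, -11, -10], "roll": 0, "fingers": -1},
  {"translation": [-8, -11, -10], "roll": 0, "fingers": -1},
])

```text
clock: 25.75
eef_pos: [0.3602, 0.0573, 0.1601]
tool_rot: [0.908, 0.418, 0.005, 0.002]
ft_force: [2.3, 0.5, 0.1]
grip_width: 0.0855
```

Run:
```python
from h import *;st()
h=8.6;P=lambda X,y,z:np.append(mid+ex*X/1e3+ey*y/1e3,z/1e3)
for n in('wrist','top'):
  d=bot.camera(n);im=d['pixels'].astype(int);np.savez(f'pics/{n}12.npz',**d)
  m=((im[:,:,0]>2*im[:,:,1])&(im[:,:,0]>2*im[:,:,2])&(im[:,:,0]>60)).astype(np.uint8)
  for k in cv2.findContours(m,0,1)[0]:
    x,y,ww,hh=cv2.boundingRect(k)
    if cv2.contourArea(k)>15:print(n,(x,y,ww,hh),cv2.boxPoints(cv2.minAreaRect(k)).round(1).tolist())
  for q in(0,.1):
    f=q+.105;print('exp',q,[proj(d,P(-(14+r*np.sin(f)+h*np.cos(f)),yy,78-r*np.cos(f)+h*np.sin(f))).round(1).tolist() for r in(23,59) for yy in(-15,15)])
c=load('top12');g0=load('top0')['pixels'].astype(int);d=np.abs(c['pixels'].astype(int)-g0).max(2)
print('pin,jar,bowl diff',[float((d[s]>40).mean().round(3)) for s in((slice(180,355),slice(408,440)),(slice(265,310),slice(180,228)),(slice(205,258),slice(178,233)))])
```

```text
t 25.75 tcp lf [-189.3  -29.8  160.1] back -132.3 tip z 159.1 xdir 49.41 quat [0.9084 0.418  0.0054 0.0018] F lf [2.3 0.7 0.1]
exp 0 [[459.2, 402.3], [494.5, 383.2], [441.9, 369.4], [473.1, 351.8]]
exp 0.1 [[458.5, 401.5], [493.9, 382.3], [439.2, 366.0], [470.7, 348.2]]
top (301, 317, 13, 5) [[301.0, 317.0], [313.0, 317.0], [313.0, 321.0], [301.0, 321.0]]
exp 0 [[314.0, 320.1], [299.8, 319.1], [314.2, 321.7], [300.4, 320.7]]
exp 0.1 [[313.9, 321.1], [299.7, 320.1], [314.0, 324.4], [300.2, 323.4]]
pin,jar,bowl diff [0.0, 0.0, 0.0]
```

The sleeve matches the prediction for home and hasn't changed since the first press, the bystanders' pixels haven't changed, and the robot is clear. Settle and hand in.

play_rows([
  {"translation": [0, 0, 0], "roll": 0, "fingers": -1},
  {"translation": [0, 0, 0], "roll": 0, "fingers": -1},
  {"translation": [0, 0, 0], "roll": 0, "fingers": -1},
])

```text
clock: 26.1
eef_pos: [0.3571, 0.0568, 0.154]
tool_rot: [0.909, 0.418, -0.001, -0.0]
ft_force: [0.0, -0.7, -0.1]
grip_width: 0.0855
```

```bash
python3 -c "
from h import *;st();print(bot.job_done())"
```

```text
t 26.1 tcp lf [-192.4  -30.6  154. ] back -135.4 tip z 153.0 xdir 49.4 quat [ 9.085e-01  4.179e-01 -8.000e-04 -2.000e-04] F lf [ 0.1 -0.7 -0.1]
the job is handed in; nothing more can be done
None
```

The tub looks shut and I handed the job in at 26.1 s, but no verdict is reported. I swung the loop in with an open finger and pushed its bar behind the keeper's lip with closed fingers. It gave way at about 8 N and stopped at about 16 N. I then pressed the lever over centre onto its stop, with at most about 21 N on the wrist sensor at any time I read it.

**Checks that agree:** both 14–20 N presses at about the same height stopped the finger at the same place. The last top view puts the sleeve where a lever at 0 rad should be and is unchanged by the second press. The loop shows over the keeper. The pin, jar and bowl show no pixel change, and the gripper is clear of everything.

**Checks that failed or were unclear:**
- **Loop and bar:** the first swing passed over the bar, the next one rode on top of it, and the first push-down landed on the keeper's lip at about 18 N instead of the bar.
- **Lever angle:** a lower control press met a mostly upward force, perhaps a gripper knuckle touching the latch. It also hinted at about 0.08 rad if that was really the sleeve. The pictures fix the lever only to about ±0.03 rad, which is coarser than the 0.02 rad required.
- **Lid:** I did not measure that it closed; I infer it from the lever going over centre.

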